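# Hold a lug plate flush on the tilted weld stage

### The arm

A 7-joint arm with a two-finger parallel gripper is mounted at the origin on a cart in front of the work surface, level with it; the furniture and walls round the work are solid. World frame = base frame: x ahead of the robot, y to its left, z up, the work surface at z = 0. Lengths are in m, angles in rad, forces in N, time in s.
With the tool pointing down it reaches from about 0.4 to 0.85 m from the base axis. Payload 6.9 kg.
Tool frame: the origin (TCP) lies at the very end of the fingers, on their centre line; the grasp point (between the pads) lies 19 mm behind it; z points along the fingers, y is the line along which they close (so a half turn about z gives the same grasp; the last joint's range is limited). The gripper opens to 85 mm and grips with 20 to 120 N. Pads are 22 mm wide; open, the fingers measure 114 mm over their backs; the gripper's body (76 mm by 85 mm) begins 54 mm behind the grasp point. The pads swing forward as they close: fully open they stand 13 mm farther back than shut.
Start: joints at [1.373, 0.507, -0.238, 1.5, 0.126, 1.149, -0.155], TCP at [0.186, -0.597, 0.231] pointing down, gripper open.
Joint ranges: [-3.08, 3.08], [-0.24, 2.05], [-1.43, 1.35], [0, 2.5], [-1.52, 4.66], [0.17, 1.96], [-2.89, 2.89]. Speed limits (rad/s): [2.39, 2.39, 3.14, 3.14, 3.14, 3.14, 3.14].

### API

Orientations are given as a unit quaternion [w, x, y, z].
In Python, from plant import arm gives the robot as it stands.
- The arm moves only by the tool arm_command, never from a script. Its argument "deltas" is text: rows parted by semicolons, each of 7 numbers parted by spaces: the shift along the tool's x, y, z in normalised numbers (1 is 800 mm), then the turn, a rotation vector about the tool's x, y, z in a scale on which 1.0 is 180 degrees, then the finger opening in mm, from 0 to 85.4. A call has 1 to 5 rows; each row is the pose to reach, as a shift and turn from the pose commanded when the call began, along the tool's axes at that moment; what a row does not reach only later rows make up. A row lasts 1/8 s, in which the tool goes at most 62.5 mm and 10.7 degrees, less where a joint would pass 70% of its speed; a pose out of reach is approached as far as the arm can. No shift or turn number may pass 1 either way. A call with a gripper value outside its range is refused whole. The fingers move at their own pace and stop on an object; "grip_force" is the grip in N (left out, the last holds). Time passes only in rows, so rows that repeat a pose let the fingers close. It gives the time, the measured TCP pose, the force, the opening and the grip force at its end, in the units of the state.
- arm.state(): the state, without advancing time (a new reading comes with each control period).
- arm.get_image(name): name is "scene" or "top"; returns the picture (480x640x3 uint8, blue, green, red); there is no depth.
- arm.camera_params(name): a dict with "mtx" (3x3 intrinsics, pixels), "k1" (the pictures are not rectified: a ray, as slopes to the right and down, at radius r is drawn at 1 + k1 r^2 times it, then the intrinsics apply), "rvec" (rotation vector, rad) and "tvec" (3), from world to camera coordinates, as OpenCV has them. Camera axes: x right, y down, z forward; pixel columns grow to the right and rows downward; lengths in m; the calibration is good to about 2 mm. A picture is of the moment at which its call begins. camera_params takes no time and is no camera call.
- arm.close_job(): hands the job in; it is judged then, once.
The state is a dict: "clock": time; "joints": joint angles; "qd": joint speeds; "joint_efforts": joint torques, N m; "tool_pos": TCP position; "eef_rot": TCP orientation; "wrist_force": force on the tool from outside, world axes, zero at the start; "ft_torque": the same for the moment, N m; "opening": finger opening in m; "gripper_force": force on a finger pad.
Only numpy, scipy, OpenCV 4.12 (cv2) and the standard library are available. Lean on these libraries where they do the work, as an engineer would, in place of code of your own. Each camera call takes 0.05 s, during which the arm holds its last target. There are 200 camera calls.

### The job

Pick up the steel plate by its red lug, feel out the slope of the blue weld stage's table with it, and set the plate's flat underside flush on the table, square inside the scribed rectangle with its long side running up the slope. Press it on with about 10 N and finish while still gripping the lug and pressing, so that it could be tacked in place; do not let go, do not slam the plate into the stage, and leave the other things on the bench where they are.

Things in the scene. Friction and masses are not known exactly. Their poses are not given: they have to be found in the camera images.
- lug_plate: bare steel plate 80 (x) x 60 (y) x 6 mm lying on the bench, with a red upright lug welded on its middle; 0.25 to 0.5 kg. Origin: centre of the underside, z up through the lug. The lug is 40 mm along x, 12 mm thick along y, and reaches from z = 6 to 48 mm; grasp it across the 12 mm. Half a turn about z makes no difference
- tilt_stage: blue weld stage fixed to the bench: base 150 (x) x 164 (y) x 12 mm, two side cheeks 150 mm apart over their outsides, up to z = 103 mm, trunnion along y at z = 75 mm; a black knob and steel pin ends stick out sideways to y = -97 and +85 mm. Origin: centre of the underside; x points to the back, up the slope
- trunnion (a point): middle of the table's tilt axis (along y). The aluminium table, 130 x 120 (y) x 12 mm, is locked at an unknown slope of 13 to 31 degrees from level, its back higher; its flat upper face passes 14 mm from this point (face centre 14 mm out along the normal). Axes as the stage's, NOT tilted. A black rectangle, 85 (up the slope) x 65 mm, is scribed round the face centre
- flux_tin: olive-green round tin, 65 mm across, 31 mm high, bystander; origin under its centre
- tape_roll: roll of grey tape lying flat, 107 mm across, 48 mm high, bystander; origin under its centre
- block_steel: small ground steel block 40 x 55 x 30 mm, bystander; origin under its centre
- pliers_blue: pliers with blue handles lying flat, 69 x 156 x 11 mm, bystander; origin under its centre
- gclamp: green G-clamp lying flat and stuck fast to the bench, 126 x 150 x 19 mm, bystander; origin under its centre
Not all that is in view belongs to the job. There is more than one size of the lug_plate; the job needs the smaller.

How it is judged:
By the outcome, as a careful person would: the job done as asked, in the order asked, and still so for the second after the job is handed in, while the arm keeps its last pose, push and grip.
It also fails if it takes over 58 s, if anything falls off the work surface, if the arm or the gripper's body presses on something with over 40 N, if the wrist force passes 120 N, or if a joint passes its speed limit or range.

## Working session

There is one attempt and no reset: what is moved stays moved. The work goes in short steps, Python scripts to look and compute and a tool call to move; the robot and the scene stay as the last step left them, time stands still between calls to the robot, and variables do not carry over. Pictures are saved under pics/ and viewed, at most 10 in all, crops included, and the job is handed in when it is done.

Besides the shell and the picture viewer there is one more tool, called after "Emit:" as name(argument=value, ...), one argument or row to a line, values as JSON. arm_command: Moves the arm, as the interface text tells. Its arguments: {"type":"object","properties":{"deltas":{"type":"string"},"grip_force":{"type":"number"}},"required":["deltas"]}

```bash
mkdir -p pics; ls; python3 - <<'E'
from plant import arm
import cv2
for n in ("scene","top"):
    cv2.imwrite(f"pics/{n}0.png",arm.get_image(n)); print(arm.camera_params(n))
print(arm.state())
E
```

```text
pics
{'mtx': array([[582.5467504 ,   0.        , 312.17021312],
       [  0.        , 582.5467504 , 240.86433485],
       [  0.        ,   0.        ,   1.        ]]), 'k1': 0.03778360480199084, 'rvec': array([ 2.23305278, -0.23380136,  0.14318857]), 'tvec': array([-0.55981972,  0.12647298,  1.81405741])}
{'mtx': array([[529.94285962,   0.        , 316.60229313],
       [  0.        , 529.94285962, 243.53988564],
       [  0.        ,   0.        ,   1.        ]]), 'k1': -0.004080732448698399, 'rvec': array([ 1.97388669, -2.12668352,  0.35766241]), 'tvec': array([0.0328103 , 0.57135349, 1.45346548])}
{'clock': 0.1, 'joints': array([ 1.37350191,  0.50826499, -0.23754536,  1.50102267,  0.12568499,
        1.14890251, -0.15482612]), 'qd': array([ 0.00050245, -0.0023224 , -0.00097838, -0.00384543, -0.00015807,
       -0.00124442,  0.00071046]), 'joint_efforts': array([-5.49852586e-03, -6.21830463e+01, -2.19457045e+00, -2.50201625e+01,
        1.26027528e-02,  7.90888967e-03, -2.37400729e-05]), 'tool_pos': array([ 0.18617664, -0.59615818,  0.23051363]), 'eef_rot': array([-7.95477639e-04,  9.88561720e-01,  1.50814709e-01, -1.24942232e-04]), 'wrist_force': array([-0.54498865, -0.16672013, -1.32722543]), 'ft_torque': array([-0.02925913,  0.00786589, -0.0528603 ]), 'gripper_force': 0.0, 'opening': 0.0855686738854007}
```

View pics/scene0.png

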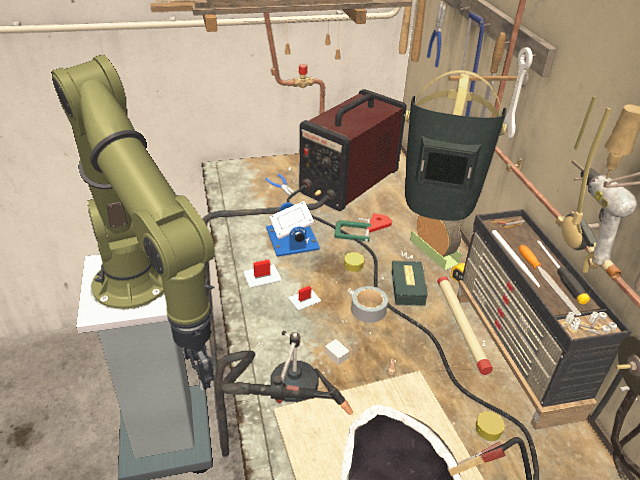

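View pics/top0.png

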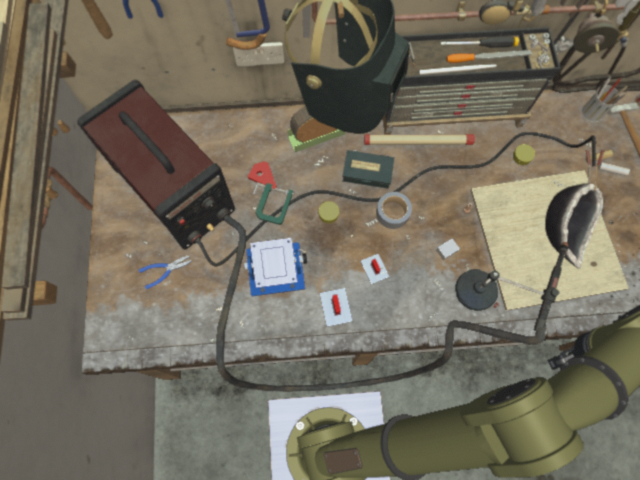

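The scene view shows two red-lugged plates at (262,270) and (305,297), and the blue stage at (292,230). In the top view the larger plate is at (336,306), the smaller at (375,268), and the stage is at (275,264) with its knob to the right, which is -y.

```bash
cat > h.py <<'E'
import numpy as np, cv2
from plant import arm
from scipy.spatial.transform import Rotation as R
def cam(n):
    p=arm.camera_params(n); return p['mtx'],np.array([p['k1'],0,0,0]),np.array(p['rvec']),np.array(p['tvec'])
def ray(n,uv):
    K,d,r,t=cam(n); M=R.from_rotvec(r).as_matrix()
    q=cv2.undistortPoints(np.array(uv,float).reshape(-1,1,2),K,d).reshape(-1,2)
    return -M.T@t, np.c_[q,np.ones(len(q))]@M
def onz(n,uv,z):
    c,d=ray(n,uv); return c+d*((z-c[2])/d[:,2])[:,None]
def tri(uv1,uv2):
    c1,d1=ray('scene',uv1); c2,d2=ray('top',uv2); out=[]
    for a,b in zip(d1,d2):
        s=np.linalg.lstsq(np.c_[a,-b],c2-c1,rcond=None)[0]
        p,q=c1+a*s[0],c2+b*s[1]; out.append(np.r_[(p+q)/2,np.linalg.norm(p-q)])
    return np.array(out)
def proj(n,P):
    K,d,r,t=cam(n); return cv2.projectPoints(np.array(P,float).reshape(-1,1,3),r,t,K,d)[0].reshape(-1,2)
E
python3 - <<'E'
from h import *
np.set_printoptions(precision=4,suppress=True)
for n in('scene','top'):
    im=cv2.imread(f'pics/{n}0.png'); hsv=cv2.cvtColor(im,cv2.COLOR_BGR2HSV)
    red=(((hsv[...,0]<6)|(hsv[...,0]>174))&(hsv[...,1]>180)&(hsv[...,2]>90)).astype('u1')
    white=((hsv[...,1]<50)&(hsv[...,2]>190)).astype('u1')
    blue=((abs(hsv[...,0].astype(int)-108)<10)&(hsv[...,1]>150)).astype('u1')
    reg=(slice(220,320),slice(230,340)) if n=='scene' else (slice(220,330),slice(230,470))
    for nm,m in(('red',red),('white',white),('blue',blue)):
        mm=np.zeros_like(m); mm[reg]=m[reg]
        for c in cv2.findContours(mm,0,2)[0]:
            if cv2.contourArea(c)>40:
                b=cv2.minAreaRect(c); print(n,nm,cv2.contourArea(c),np.array(b[0]),np.array(b[1]),b[2])
                if nm!='blue':
                    z=.048 if nm=='red' else .006
                    P=onz(n,cv2.boxPoints(b),z); print('  box xy',P[:,:2].tolist(),'ctr',P.mean(0)[:2],'sides',np.linalg.norm(P[1]-P[0]),np.linalg.norm(P[2]-P[1]))
t=cv2.imread('pics/top0.png')[220:330,230:410]; s=cv2.imread('pics/scene0.png')[195:315,235:345]
a=cv2.resize(t,None,fx=4.4,fy=4.4,interpolation=2); cv2.imwrite('pics/tc.png',a)
cv2.imwrite('pics/sc.png',cv2.resize(s,None,fx=5,fy=5,interpolation=2))
E
```

```text
scene red 112.0 [304.5 293. ] [14. 11.] 90.0
  box xy [[0.49397844675677843, -0.17154661394424875], [0.5262919998944587, -0.1779522063556993], [0.5134626201320496, -0.2363312633549306], [0.4820282420012476, -0.23006291743678475]] ctr [ 0.5039 -0.204 ] sides 0.03294233341042072 0.05977212796285247
scene red 195.0 [261.5235 268.1059] [13.8836 17.246 ] 77.47119140625
  box xy [[0.36962339790086407, -0.04043102304450086], [0.42401321631207567, -0.03267916569385876], [0.42278681792408107, -0.09792355965375754], [0.3698751375926054, -0.10490364870582392]] ctr [ 0.3966 -0.069 ] sides 0.054939454303708515 0.06525591924262926
scene white 69.5 [231.7838 273.7027] [23.6735  5.5896] 80.53767395019531
  box xy [[0.29759825312119936, 0.02720547992587008], [0.3155166300943951, 0.0283453899792252], [0.3147398517555967, -0.08480115058665172], [0.2976414822561588, -0.08564001410350142]] ctr [ 0.3064 -0.0287] sides 0.017954599084448866 0.11314920691994822
scene white 368.0 [292.5 228.5] [17. 43.] 90.0
  box xy [[0.47455903468095284, 0.22897241210330677], [0.6248492193780737, 0.2001798046901766], [0.603
[... 1527 characters left out ...]
8.5 [448.4383 247.6011] [12.508 16.854] 57.9946174621582
  box xy [[0.5640555577177859, -0.3865170699650829], [0.5898590732006375, -0.43535926561096755], [0.553879356770762, -0.45036775268126855], [0.5284602268357466, -0.4017618842742732]] ctr [ 0.5591 -0.4185] sides 0.055239311063631426 0.03898454409780418
top white 1740.0 [273.5154 262.1231] [44.2804 43.4122] 82.87498474121094
  box xy [[0.6197203205585653, 0.1952771264905381], [0.6275889563624952, 0.06122278738525521], [0.48577663262288806, 0.053215167953636164], [0.47866116041950646, 0.1836350392097553]] ctr [0.5529 0.1233] sides 0.13428507460760136 0.14203822419823756
top blue 409.0 [274.8163 268.8107] [46.094  52.6155] 82.7249984741211
```

View pics/tc.png

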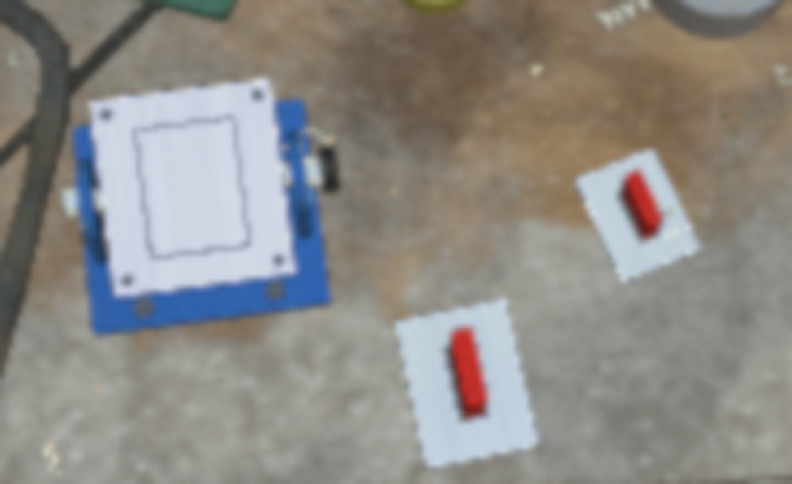

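View pics/sc.png

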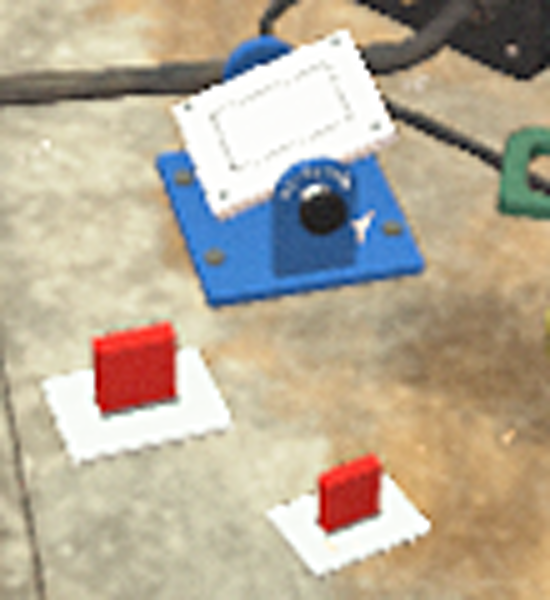

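The crops show the table corners, the scribed rectangle and the base corners clearly: in `tc`, table corners are (90,101), (268,80), (297,273), (114,297). The smaller plate is the right-hand one in the top view, measuring 59 x 80 mm.

```bash
python3 - <<'E'
from h import *
np.set_printoptions(precision=4,suppress=True)
T=lambda a:(np.array(a,float)+.5)/4.4-.5+[230,220]
S=lambda a:(np.array(a,float)+.5)/5-.5+[235,195]
# BL BR FR FL
tt=T([(90,101),(268,80),(297,271),(114,295)]); ts=S([(345,32),(397,135),(222,212),(172,105)])
rt=T([(134,130),(234,116),(249,243),(155,258)]); rs=S([(330,62),(355,120),(237,168),(210,110)])
for nm,a,b in(('table',ts,tt),('rect',rs,rt)):
    P=tri(a,b); print(nm);print(P); c=P[:,:3].mean(0); Q=P[:,:3]
    up=(Q[0]+Q[1]-Q[2]-Q[3])/2; lf=(Q[0]+Q[3]-Q[1]-Q[2])/2
    print('c',c,'up',np.linalg.norm(up),'slope',np.degrees(np.arcsin(up[2]/np.linalg.norm(up))),'lf',np.linalg.norm(lf),'yaw',np.degrees([np.arctan2(up[1],up[0]),np.arctan2(-lf[0],lf[1])]))
b=onz('top',T([(95,334),(330,304)]),.012); print('base front',b,np.linalg.norm(b[0]-b[1]),np.degrees(np.arctan2(-(b[0]-b[1])[0],(b[0]-b[1])[1])))
b=onz('scene',S([(158,157),(210,303),(424,270)]),.012);print(b,np.linalg.norm(np.diff(b,axis=0),axis=1))
# tops of pair: lug checks
print(tri(S([(320,480),(380,456)]),T([(660,233),(635,172)])))
p=onz('scene',S([(267,516),(320,575),(431,524)]),.006);print(p,np.linalg.norm(np.diff(p,axis=0),axis=1))
E
```

```text
table
[[0.5835 0.1825 0.1061 0.0034]
 [0.5924 0.0649 0.1021 0.0008]
 [0.4724 0.0546 0.0632 0.002 ]
 [0.4617 0.1755 0.0658 0.0032]]
c [0.5275 0.1194 0.0843] up 0.1275091286158475 slope 18.09448479444594 lf 0.11969531715740084 yaw [4.0889 4.7016]
rect
[[0.5653 0.1549 0.1014 0.0011]
 [0.5694 0.0888 0.1003 0.001 ]
 [0.4893 0.0847 0.075  0.0007]
 [0.4822 0.1466 0.0791 0.0012]]
c [0.5266 0.1188 0.0889] up 0.08525254351013181 slope 16.22323588366371 lf 0.06430395644496811 yaw [4.3565 4.9958]
base front [[0.4511 0.1945 0.012 ]
 [0.4601 0.0342 0.012 ]] 0.16057412643168226 3.2350451756674388
[[0.4512 0.1893 0.012 ]
 [0.4596 0.0256 0.012 ]
 [0.6053 0.0321 0.012 ]] [0.1638 0.1458]
[[ 0.4865 -0.1906  0.047   0.0049]
 [ 0.5278 -0.1783  0.0487  0.0006]]
[[ 0.4602 -0.1721  0.006 ]
 [ 0.4817 -0.2273  0.006 ]
 [ 0.5561 -0.1982  0.006 ]] [0.0593 0.0799]
```

Measurements agree with the given sizes: rectangle 85.2 x 64.3 mm, face centre height 0.0889 against an expected 0.088, slope about 17°, yaw about 4.3°. Next is the route to the lug.

```bash
cat >> h.py <<'E'
np.set_printoptions(precision=3,suppress=True)
def pose(s=None):
    s=s or arm.state(); q=s['eef_rot']; return np.array(s['tool_pos']),R.from_quat([q[1],q[2],q[3],q[0]])
def tgt_rot(yaw,slope=0):
    "tool x up the slope, z into the face"
    y,a=np.radians([yaw,slope]); u=np.array([np.cos(y)*np.cos(a),np.sin(y)*np.cos(a),np.sin(a)])
    l=np.array([np.sin(y),-np.cos(y),0]); return R.from_matrix(np.c_[u,l,np.cross(u,l)])
def delta(p,Rt):
    p0,R0=pose(); print('d mm',R0.inv().apply(np.array(p)-p0)*1000,'rot deg',np.degrees((R0.inv()*Rt).as_rotvec()))
E
python3 - <<'E'
from h import *
print('ball',tri([(295,338)],[(493,275)]))
delta([.5095,-.1835,.13],tgt_rot(18.2))
E
```

```text
ball [[ 0.421 -0.48   0.17   0.001]]
d mm [ 431.662 -297.316  100.99 ] rot deg [-0.092 -0.    -0.852]
```

The manual's scale: shifts go in shares of 800 mm and turns go in shares of 180 degrees. Converting my numbers, 225 mm / 800 = 0.2813, 180 mm / 800 = 0.225.

Emit:
arm_command(
  deltas="0.05 -0.035 -0.0125 0 0 0 50; 0.1125 -0.0775 -0.0125 0 0 0 50; 0.1688 -0.1163 -0.0125 0 0 0 50; 0.225 -0.155 -0.0125 0 0 0 50; 0.2813 -0.1938 0 0 0 0 50",
  grip_force=40,
)

```text
clock: 0.72
tool_pos: [0.356, -0.3802, 0.2316]
eef_rot: [0.001, 0.989, 0.151, 0.0]
wrist_force: [0.5, -0.4, -0.1]
opening: 0.0503
gripper_force: 0.0
```

Converted, 207 mm / 800 = 0.2588, 180 mm / 800 = 0.225, -0.85 degrees / 180 = -0.0047.

Emit:
arm_command(
  deltas="0.0563 -0.0388 0.0125 0 0 0 50; 0.1125 -0.0775 0.0375 0 0 -0.0047 50; 0.1688 -0.1163 0.075 0 0 -0.0047 50; 0.225 -0.155 0.1 0 0 -0.0047 50; 0.2588 -0.1775 0.1263 0 0 -0.0047 50",
)

```text
clock: 1.35
tool_pos: [0.5116, -0.1812, 0.1294]
eef_rot: [-0.001, 0.987, 0.16, 0.0]
wrist_force: [-0.4, -0.2, 0.2]
opening: 0.0499
gripper_force: 0.0
```

```bash
python3 - <<'E'
from h import *
s=arm.state(); print(s['clock'],s['tool_pos'],s['joints'],s['wrist_force'],s['opening'])
delta([.5095,-.1835,.08],tgt_rot(18.2))
E
```

```text
1.35 [ 0.512 -0.181  0.129] [ 0.515  0.497 -0.326  1.857  0.209  0.82  -1.167] [-0.384 -0.151  0.212] 0.04991460877655604
d mm [-2.734  1.567 49.404] rot deg [-0.06  -0.036  0.176]
```

Converted, 115 mm / 800 = 0.1438, 110 mm / 800 = 0.1375.

Emit:
arm_command(
  deltas="-0.0013 0.0013 0.0375 0 0 0 50; -0.0031 0.0019 0.075 0 0 0 50; -0.0031 0.0019 0.1125 0 0 0 50; -0.0031 0.0019 0.1375 0 0 0 50; -0.0031 0.0019 0.1438 0 0 0 50",
)

```text
clock: 1.98
tool_pos: [0.5073, -0.1861, 0.0139]
eef_rot: [-0.001, 0.987, 0.158, -0.001]
wrist_force: [0.5, -0.1, 0.9]
opening: 0.0506
gripper_force: 0.0
```

```bash
python3 - <<'E'
from h import *
s=arm.state(); print(s['clock'],s['tool_pos'],s['wrist_force'],s['opening'])
delta([.5095,-.1835,.014],tgt_rot(18.2))
a=arm.get_image('scene')[215:345,235:405]; b=arm.get_image('top')[220:330,300:440]
cv2.imwrite('pics/g1.png',np.hstack([cv2.resize(a,(520,398),interpolation=2),cv2.resize(b,(280,398)[:1]+(398,),interpolation=2)]))
E
```

```text
1.975 [ 0.507 -0.186  0.014] [ 0.511 -0.066  0.891] 0.05059562664883069
d mm [ 2.918 -1.803 -0.081] rot deg [-0.099  0.124  0.005]
```

View pics/g1.png

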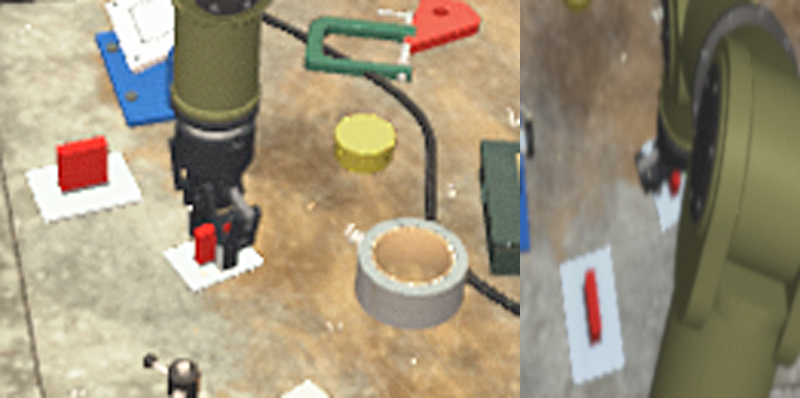

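The picture shows the fingers straddling the lug at about (215,235) of the crop. I'll trim the pose and close.

Converted, 3 mm / 800 = 0.0038, -2 mm / 800 = -0.0025.

Emit:
arm_command(
  deltas="0.0038 -0.0025 0 0 0 0 50; 0.0038 -0.0025 0 0 0 0 20; 0.0038 -0.0025 0 0 0 0 5; 0.0038 -0.0025 0 0 0 0 5; 0.0038 -0.0025 0 0 0 0 5",
  grip_force=40,
)

```text
clock: 2.7
tool_pos: [0.5107, -0.1837, 0.0159]
eef_rot: [0.0, 0.987, 0.158, 0.0]
wrist_force: [-0.3, 1.1, 5.7]
opening: 0.0114
gripper_force: 40.4
```

Emit:
arm_command(
  deltas="0 0 0 0 0 0 5; 0 0 -0.0125 0 0 0 5; 0 0 -0.05 0 0 0 5; 0 0 -0.1 0 0 0 5; 0 0 -0.15 0 0 0 5",
  grip_force=80,
)

```text
clock: 3.32
tool_pos: [0.5098, -0.1836, 0.1365]
eef_rot: [-0.0, 0.987, 0.158, -0.001]
wrist_force: [0.9, -0.6, -3.4]
opening: 0.0109
gripper_force: 78.0
```

Converted, -20 mm / 800 = -0.025.

Emit:
arm_command(
  deltas="0 0 -0.025 0 0 0 5; 0 0 -0.025 0 0 0 5",
)

```text
clock: 3.58
tool_pos: [0.511, -0.1839, 0.1568]
eef_rot: [0.001, 0.987, 0.158, 0.001]
wrist_force: [0.3, -0.2, -3.6]
opening: 0.011
gripper_force: 78.1
```

```bash
python3 - <<'E'
from h import *
s=arm.state(); print(s['clock'],s['tool_pos'],s['wrist_force'],s['ft_torque'],s['opening'],s['gripper_force'],s['joints'])
# face centre for slope a; TCP stands 15.5 mm over underside (grasp z - plate)
for a in(17,):
    Rt=tgt_rot(4.4,a); n=-Rt.as_matrix()[:,2]
    fc=np.array([.5265,.119,.0885]); print(n); delta(fc+n*(.0155+.05),Rt)
E
```

```text
3.575 [ 0.511 -0.184  0.157] [ 0.259 -0.154 -3.618] [0.017 0.006 0.04 ] 0.01102748641833158 78.11821460723877 [ 0.53   0.464 -0.339  1.826  0.195  0.882 -1.153]
[-0.292 -0.022  0.956]
d mm [  90.65  -287.555    5.339] rot deg [-1.954 16.781 13.69 ]
```

Converted, -270 mm / 800 = -0.3375, -225 mm / 800 = -0.2813, 16.8 degrees / 180 = 0.0933.

Emit:
arm_command(
  deltas="0.0188 -0.0625 -0.0188 -0.0022 0.0189 0.015 5; 0.0438 -0.1313 -0.025 -0.0044 0.0372 0.0306 5; 0.0688 -0.2063 -0.025 -0.0067 0.0561 0.0456 5; 0.0913 -0.2813 -0.0188 -0.0089 0.0744 0.0611 5; 0.11 -0.3375 -0.0125 -0.0108 0.0933 0.0761 5",
)

```text
clock: 4.2
tool_pos: [0.5084, 0.1025, 0.1641]
eef_rot: [-0.007, 0.988, 0.038, 0.146]
wrist_force: [1.2, -0.6, -3.5]
opening: 0.0109
gripper_force: 78.6
```

```bash
python3 - <<'E'
from h import *
s=arm.state(); print(s['clock'],s['tool_pos'],s['wrist_force'],s['ft_torque'],s['opening'],s['gripper_force'],s['joints'])
Rt=tgt_rot(4.4,17); n=-Rt.as_matrix()[:,2]
fc=np.array([.5265,.119,.0885]); delta(fc+n*(.0155+.03),Rt)
E
```

```text
4.2 [0.508 0.103 0.164] [ 1.168 -0.592 -3.471] [-0.121  0.371 -0.07 ] 0.010889415211635275 78.57776641845703 [-0.11   0.295 -0.227  2.139  0.311  0.445 -2.076]
d mm [ -3.526 -14.934  32.489] rot deg [-0.156  0.142 -0.06 ]
```

Emit:
arm_command(
  deltas="-0.0044 -0.0188 0.0125 0 0 0 5; -0.0044 -0.0188 0.025 0 0 0 5; -0.0044 -0.0188 0.0325 0 0 0 5; -0.0044 -0.0188 0.0325 0 0 0 5; -0.0044 -0.0188 0.0325 0 0 0 5",
  grip_force=110,
)

```text
clock: 4.82
tool_pos: [0.5131, 0.1145, 0.1395]
eef_rot: [-0.006, 0.988, 0.037, 0.147]
wrist_force: [0.3, 0.4, -2.5]
opening: 0.0105
gripper_force: 109.0
```

```bash
cat >> h.py <<'E'
def tf(s=None):
    s=s or arm.state(); p,r=pose(s); print(s['clock'],'p',p,'F tool',r.inv().apply(s['wrist_force']),'M tool',r.inv().apply(s['ft_torque']))
E
python3 - <<'E'
from h import *
s=arm.state(); tf(s); print(s['wrist_force'],s['joints'])
Rt=tgt_rot(4.4,17); n=-Rt.as_matrix()[:,2]
fc=np.array([.5265,.119,.0885]); delta(fc+n*(.0155),Rt)
a=arm.get_image('scene'); b=arm.get_image('top')
cv2.imwrite('pics/s2.png',a);cv2.imwrite('pics/t2.png',b)
a=cv2.resize(a[190:270,245:345],(500,400),interpolation=2); b=cv2.resize(b[225:305,235:320],None,fx=5,fy=5,interpolation=2)[:, :300+125]
cv2.imwrite('pics/c2.png',np.hstack([a,b[:,:300]]))
tf()
E
```

```text
4.825 p [0.513 0.115 0.139] F tool [-0.391 -0.323  2.466] M tool [-0.047 -0.442 -0.001]
[ 0.316  0.351 -2.472] [-0.176  0.342 -0.18   2.156  0.365  0.385 -2.154]
d mm [-1.725 -3.407 37.265] rot deg [-0.042  0.128 -0.125]
4.925 p [0.513 0.115 0.14 ] F tool [-0.801  0.88   3.214] M tool [ 0.006 -0.481  0.027]
```

View pics/c2.png

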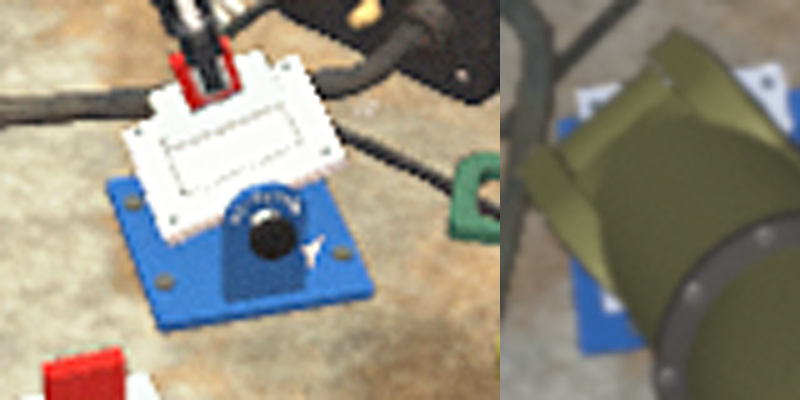

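The scene crop shows the lug gripped at (205,75) with the plate over the back of the table and its edges parallel to the table's. The top view is blocked by the forearm, so I'll compare the rectangle centre between the two cameras using the first pictures.

```bash
python3 - <<'E'
from h import *
T=lambda a:(np.array(a,float)+.5)/4.4-.5+[230,220]
S=lambda a:(np.array(a,float)+.5)/5-.5+[235,195]
# refine corners of rect by intersecting fitted lines: darkest pixel search along sides
def refine(n,c,ks=2.2):
    im=cv2.cvtColor(cv2.imread(f'pics/{n}0.png'),cv2.COLOR_BGR2GRAY).astype('f4')
    L=[]
    for i in range(4):
        a,b=c[i],c[(i+1)%4]; d=(b-a)/np.linalg.norm(b-a); nn=np.array([-d[1],d[0]]); pts=[]
        for f in np.linspace(.12,.88,25):
            o=a+(b-a)*f; s=np.linspace(-ks,ks,23); q=(o+s[:,None]*nn).astype('f4')
            v=cv2.remap(im,q[None,:,0].copy(),q[None,:,1].copy(),1)[0]; w=np.clip(np.median(v)-v-2,0,None)
            if w.sum()>5: pts.append(o+nn*(w@s/w.sum()))
        l=cv2.fitLine(np.array(pts,'f4'),cv2.DIST_HUBER,0,.01,.01).ravel(); L.append(np.cross([*l[2:],1],[*(l[2:]+l[:2]),1]))
    r=[np.cross(L[i-1],L[i]) for i in range(4)]; return np.array([x[:2]/x[2] for x in r])
rt=refine('top',T([(134,130),(234,116),(249,243),(155,258)])); rs=refine('scene',S([(330,62),(355,120),(237,168),(210,110)]))
np.save('rect_scene.npy',rs); np.save('rect_top.npy',rt); print(rt,rs)
P=tri(rs,rt); Q=P[:,:3]; up=(Q[0]+Q[1]-Q[2]-Q[3])/2; lf=(Q[0]+Q[3]-Q[1]-Q[2])/2
print(P,Q.mean(0),np.linalg.norm(up),np.linalg.norm(lf),'slope',np.degrees(np.arcsin(up[2]/np.linalg.norm(up))),'yaw',np.degrees([np.arctan2(up[1],up[0]),np.arctan2(-lf[0],lf[1])]))
for n,c in(('top',rt),('scene',rs)):
    # centre by diagonals
    a=np.cross(np.cross([*c[0],1],[*c[2],1]),np.cross([*c[1],1],[*c[3],1])); a=a[:2]/a[2]; print(n,a,onz(n,[a],.0884))
# plate corners both cams
S2=S([(267,516),(320,575),(431,524)]); tp=np.array([[.4618,-.1678],[.4826,-.2219],[.5586,-.1974],[.5371,-.1426]])
sc=onz('scene',S2,.006)[:,:2]; print('plate top ctr',tp.mean(0),'scene ctr',(sc[0]+sc[2])/2)
E
```

```text
[[260.32  249.035]
 [282.525 246.25 ]
 [286.298 275.387]
 [263.699 278.09 ]] [[299.67  207.16 ]
 [304.738 217.95 ]
 [281.603 229.087]
 [276.85  217.228]]
[[0.563 0.154 0.102 0.002]
 [0.567 0.09  0.103 0.002]
 [0.488 0.085 0.072 0.001]
 [0.484 0.15  0.074 0.002]] [0.526 0.12  0.088] 0.08482569349584802 0.06518512205688219 slope 20.70524520900436 yaw [3.131 3.461]
top [273.171 262.071] [[0.527 0.12  0.088]]
scene [291.071 217.596] [[0.526 0.119 0.088]]
plate top ctr [ 0.51  -0.182] scene ctr [ 0.508 -0.185]
```

```bash
cat >> h.py <<'E'
FC=np.array([.5265,.1195,.0882])
def goal(gap,yaw=3.3,slope=20,dx=.0012,dy=0):
    Rt=tgt_rot(yaw,slope); M=Rt.as_matrix(); delta(FC+M[:,0]*dx+M[:,1]*dy-M[:,2]*(.0155+gap),Rt)
E
python3 -c "
from h import *
goal(.015)"
```

```text
d mm [-2.316 -3.659 22.774] rot deg [-0.409  3.098  0.951]
```

Converted, 19 mm / 800 = 0.0238, 16 mm / 800 = 0.02, 3.1 degrees / 180 = 0.0172.

Emit:
arm_command(
  deltas="-0.0013 -0.0025 0.0063 -0.0011 0.0083 0.0028 5; -0.0029 -0.0046 0.0125 -0.0022 0.0172 0.0053 5; -0.0029 -0.0046 0.02 -0.0022 0.0172 0.0053 5; -0.0029 -0.0046 0.0238 -0.0022 0.0172 0.0053 5; -0.0029 -0.0046 0.0238 -0.0022 0.0172 0.0053 5",
)

```text
clock: 5.55
tool_pos: [0.5161, 0.1195, 0.1205]
eef_rot: [-0.005, 0.984, 0.029, 0.173]
wrist_force: [-0.5, 0.3, -3.0]
opening: 0.0103
gripper_force: 109.0
```

```bash
python3 -c "
from h import *
goal(.005)
tf()
for i in range(4):
    arm.get_image('scene'); tf()"
```

```text
d mm [-0.1    0.593 13.382] rot deg [-0.024  0.045  0.058]
5.55 p [0.516 0.119 0.12 ] F tool [-1.475 -0.351  2.629] M tool [ 0.046 -0.589 -0.017]
5.6 p [0.516 0.12  0.121] F tool [-1.798 -0.087  2.958] M tool [-0.045 -0.578  0.019]
5.65 p [0.516 0.119 0.121] F tool [-0.927  0.334  2.773] M tool [ 0.009 -0.583  0.016]
5.7 p [0.516 0.119 0.121] F tool [-1.292 -0.479  1.996] M tool [-0.005 -0.554 -0.   ]
5.75 p [0.516 0.12  0.121] F tool [-1.728  0.699  2.376] M tool [-0.019 -0.576  0.   ]
```

Converted, 12 mm / 800 = 0.015, 11 mm / 800 = 0.0138.

Emit:
arm_command(
  deltas="0 0.0006 0.0038 0 0 0 5; 0 0.0006 0.0075 0 0 0 5; 0 0.0006 0.0113 0 0 0 5; 0 0.0006 0.0138 0 0 0 5; 0 0.0006 0.015 0 0 0 5",
)

```text
clock: 6.38
tool_pos: [0.5199, 0.1194, 0.1091]
eef_rot: [-0.005, 0.984, 0.029, 0.173]
wrist_force: [0.8, 0.4, -2.2]
opening: 0.0107
gripper_force: 109.0
```

```bash
python3 -c "
from h import *
goal(0)
tf()
a=arm.get_image('scene');cv2.imwrite('pics/s3.png',a);tf()"
```

```text
d mm [0.273 0.279 6.397] rot deg [-0.028  0.041  0.081]
6.375 p [0.52  0.119 0.109] F tool [ 0.045 -0.395  2.398] M tool [-0.017 -0.587  0.004]
6.425 p [0.52  0.119 0.109] F tool [-0.108 -0.283  2.481] M tool [ 0.021 -0.544 -0.022]
```

Converted, 4 mm / 800 = 0.005, 3.5 mm / 800 = 0.0044.

Emit:
arm_command(
  deltas="0.0004 0.0004 0.0013 0 0 0 5; 0.0004 0.0004 0.0025 0 0 0 5; 0.0004 0.0004 0.0038 0 0 0 5; 0.0004 0.0004 0.0044 0 0 0 5; 0.0004 0.0004 0.005 0 0 0 5",
)

```text
clock: 7.05
tool_pos: [0.5216, 0.1192, 0.1056]
eef_rot: [-0.005, 0.984, 0.029, 0.173]
wrist_force: [0.1, 0.3, -2.1]
opening: 0.01
gripper_force: 109.0
```

Converted, 1.2 mm / 800 = 0.0015, 0.8 mm / 800 = 0.001.

Emit:
arm_command(
  deltas="0 0 0.0005 0 0 0 5; 0 0 0.001 0 0 0 5; 0 0 0.0015 0 0 0 5",
)

```text
clock: 7.42
tool_pos: [0.522, 0.1192, 0.1045]
eef_rot: [-0.005, 0.984, 0.029, 0.173]
wrist_force: [0.6, -0.0, -2.5]
opening: 0.0104
gripper_force: 109.0
```

```bash
python3 -c "
from h import *
goal(0)
tf()"
```

```text
d mm [-0.148 -0.024  1.367] rot deg [-0.034  0.025  0.076]
7.425 p [0.522 0.119 0.105] F tool [-0.284  0.067  2.596] M tool [ 0.035 -0.59   0.017]
```

Converted, 1 mm / 800 = 0.0013, 0.7 mm / 800 = 0.0009.

Emit:
arm_command(
  deltas="0 0 0.0005 0 0 0 5; 0 0 0.0009 0 0 0 5; 0 0 0.0013 0 0 0 5",
)

```text
clock: 7.8
tool_pos: [0.5224, 0.1192, 0.104]
eef_rot: [-0.005, 0.984, 0.029, 0.174]
wrist_force: [-4.8, -0.1, 8.8]
opening: 0.0102
gripper_force: 110.8
```

```bash
python3 -c "
from h import *
goal(0)
tf()"
```

```text
d mm [-0.321 -0.051  0.766] rot deg [-0.033 -0.008  0.076]
7.8 p [0.522 0.119 0.104] F tool [-1.516 -0.214 -9.947] M tool [-0.029 -1.071 -0.035]
```

Converted, 0.4 mm / 800 = 0.0005, 0.2 mm / 800 = 0.0003, -1 degrees / 180 = -0.0056.

Emit:
arm_command(
  deltas="0 0 0.0003 0 -0.0028 0 5; 0 0 0.0005 0 -0.0056 0 5; 0 0 0.0005 0 -0.0056 0 5",
)

```text
clock: 8.18
tool_pos: [0.5222, 0.1192, 0.1041]
eef_rot: [-0.005, 0.986, 0.029, 0.165]
wrist_force: [-9.0, -1.4, 12.3]
opening: 0.0108
gripper_force: 112.0
```

```bash
python3 -c "
from h import *
goal(0)
tf()"
```

```text
d mm [-0.144 -0.031  0.91 ] rot deg [-0.038  0.984  0.076]
8.175 p [0.522 0.119 0.104] F tool [ -4.546   0.863 -14.547] M tool [-0.128 -0.719 -0.015]
```

Converted, -1.2 mm / 800 = -0.0015, -0.8 mm / 800 = -0.001, 0.4 degrees / 180 = 0.0022.

Emit:
arm_command(
  deltas="0 0 -0.0015 0 0 0 5; 0 0 -0.0015 0 0.0022 0 5; 0 0 -0.0015 0 0.0022 0 5; 0 0 -0.001 0 0.0022 0 5; 0 0 -0.001 0 0.0022 0 5",
)

```text
clock: 8.8
tool_pos: [0.5218, 0.1191, 0.104]
eef_rot: [-0.005, 0.985, 0.029, 0.168]
wrist_force: [-4.6, -1.3, 3.2]
opening: 0.0108
gripper_force: 110.4
```

```bash
python3 -c "
from h import *
goal(0)
tf()
for i in range(5): arm.get_image('scene'); tf()"
```

```text
d mm [ 0.215 -0.126  0.904] rot deg [-0.016  0.652  0.079]
8.8 p [0.522 0.119 0.104] F tool [-3.341  1.037 -4.593] M tool [-0.062 -0.822  0.047]
8.85 p [0.522 0.119 0.104] F tool [-3.152  0.811 -5.2  ] M tool [-0.077 -0.852  0.051]
8.9 p [0.522 0.119 0.104] F tool [-3.766  0.883 -5.885] M tool [-0.04  -0.93   0.018]
8.95 p [0.522 0.119 0.104] F tool [-3.825  0.214 -5.183] M tool [-0.012 -0.94   0.044]
9.0 p [0.522 0.119 0.104] F tool [-3.065  0.315 -6.307] M tool [-0.08  -0.937  0.047]
9.05 p [0.522 0.119 0.104] F tool [-3.947  0.434 -5.735] M tool [ 0.016 -0.891  0.022]
```

Converted, -6 mm / 800 = -0.0075, -3 mm / 800 = -0.0038, 4 degrees / 180 = 0.0222.

Emit:
arm_command(
  deltas="0 0 -0.0038 0 0 0 5; 0 0 -0.0075 0 0.0111 0 5; 0 0 -0.0075 0 0.0222 0 5; 0 0 -0.0075 0 0.0222 0 5; 0 0 -0.0075 0 0.0222 0 5",
)

```text
clock: 9.68
tool_pos: [0.5204, 0.1193, 0.11]
eef_rot: [-0.006, 0.979, 0.029, 0.202]
wrist_force: [0.3, 0.1, -2.5]
opening: 0.0103
gripper_force: 109.2
```

```bash
python3 -c "
from h import *
tf()
for i in range(4): arm.get_image('scene'); tf()
goal(0)"
```

```text
9.675 p [0.52  0.119 0.11 ] F tool [-0.743 -0.119  2.398] M tool [ 0.001 -0.638 -0.045]
9.725 p [0.521 0.119 0.11 ] F tool [0.399 0.816 2.109] M tool [-0.037 -0.652 -0.014]
9.775 p [0.521 0.119 0.11 ] F tool [-0.8    0.741  2.297] M tool [-0.021 -0.677 -0.007]
9.825 p [0.521 0.119 0.11 ] F tool [-1.536  0.557  2.42 ] M tool [ 0.004 -0.642  0.003]
9.875 p [0.521 0.119 0.11 ] F tool [-1.459  0.166  2.894] M tool [ 0.012 -0.663  0.044]
d mm [-1.169 -0.061  7.054] rot deg [-0.031 -3.321 -0.173]
```

Converted, 2.4 mm / 800 = 0.003, 2 mm / 800 = 0.0025.

Emit:
arm_command(
  deltas="0 0 0.0013 0 0 0 5; 0 0 0.002 0 0 0 5; 0 0 0.0025 0 0 0 5; 0 0 0.003 0 0 0 5; 0 0 0.003 0 0 0 5",
)

```text
clock: 10.5
tool_pos: [0.5217, 0.1192, 0.1087]
eef_rot: [-0.006, 0.979, 0.029, 0.201]
wrist_force: [-0.1, -0.2, -3.1]
opening: 0.0108
gripper_force: 109.2
```

Converted, 1.2 mm / 800 = 0.0015, 0.9 mm / 800 = 0.0011.

Emit:
arm_command(
  deltas="0 0 0.0004 0 0 0 5; 0 0 0.0008 0 0 0 5; 0 0 0.0011 0 0 0 5; 0 0 0.0015 0 0 0 5",
)

```text
clock: 11.0
tool_pos: [0.5223, 0.1193, 0.1081]
eef_rot: [-0.006, 0.979, 0.029, 0.201]
wrist_force: [0.1, 0.5, -2.2]
opening: 0.0106
gripper_force: 109.2
```

Emit:
arm_command(
  deltas="0 0 0.0005 0 0 0 5; 0 0 0.001 0 0 0 5; 0 0 0.0015 0 0 0 5; 0 0 0.0015 0 0 0 5",
)

```text
clock: 11.5
tool_pos: [0.523, 0.1193, 0.1074]
eef_rot: [-0.006, 0.979, 0.029, 0.201]
wrist_force: [-0.2, -0.2, -2.9]
opening: 0.0106
gripper_force: 109.2
```

Converted, 1.2 mm / 800 = 0.0015, 0.8 mm / 800 = 0.001.

Emit:
arm_command(
  deltas="-0.0004 0 0.0005 0 0 0 5; -0.0004 0 0.001 0 0 0 5; -0.0004 0 0.0015 0 0 0 5; -0.0004 0 0.0015 0 0 0 5",
)

```text
clock: 12.0
tool_pos: [0.5249, 0.1201, 0.1083]
eef_rot: [-0.006, 0.979, 0.029, 0.202]
wrist_force: [-23.8, 1.1, -11.3]
opening: 0.0105
gripper_force: 175.3
```

```bash
python3 -c "
from h import *
tf()
for i in range(2): arm.get_image('scene'); tf()
goal(0)"
```

```text
12.0 p [0.525 0.12  0.108] F tool [-26.224  -2.555   0.999] M tool [ 0.08  -7.133  0.127]
12.05 p [0.525 0.12  0.108] F tool [-1.397 -0.092  2.055] M tool [-0.014 -0.767  0.018]
12.1 p [0.524 0.12  0.107] F tool [-0.347  0.718  2.076] M tool [-0.017 -0.571  0.004]
d mm [-3.156  0.265  3.159] rot deg [-0.02  -3.205  0.089]
```

```bash
python3 -c "
from h import *
tf()
s=arm.state(); print(s['opening'],s['gripper_force'],s['joints'],s['qd'])
b=arm.get_image('scene');cv2.imwrite('pics/s4.png',b); a=cv2.imread('pics/s3.png')
f=lambda i:cv2.resize(i[185:255,250:330],(400,350),interpolation=2)
w=lambda i:cv2.resize(i[60:300,60:380],(400,250),interpolation=3)
cv2.imwrite('pics/c4.png',np.vstack([np.hstack([f(a),f(b)]),np.hstack([w(a),w(b)])]))
tf();goal(0)"
```

```text
12.1 p [0.524 0.12  0.107] F tool [-0.347  0.718  2.076] M tool [-0.017 -0.571  0.004]
0.010343954189802985 131.11423015594482 [-0.273  0.396 -0.097  2.27   1.057  0.176 -2.887] [ 0.001  0.009  0.001  0.017 -0.002  0.005 -0.   ]
12.15 p [0.523 0.119 0.107] F tool [-2.055  0.395  2.277] M tool [ 0.013 -0.567 -0.005]
d mm [-2.482  0.037  2.969] rot deg [ 0.005 -3.14   0.089]
```

View pics/c4.png

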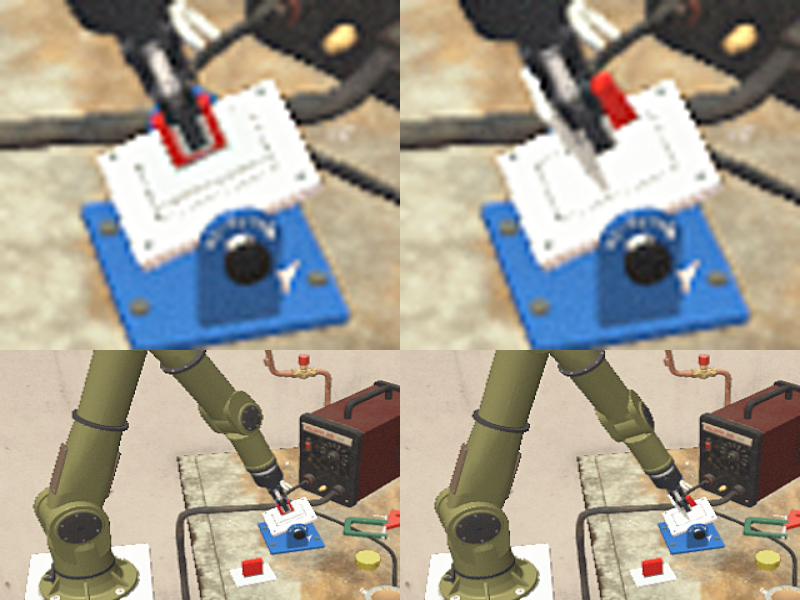

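The left crop (before contact) shows the plate level in the grip. The right crop shows the plate swung about 90° in the grip: lug red at (615,100), plate edge-on from (525,75) to (605,190). Joints 6 and 7 have run to their limits at this steep tilt, and that jerked the tool. I'll back off upward to a gentler tilt, then swing the plate back against the fixed table edge with a light grip.

Converted, -48 mm / 800 = -0.06, -38 mm / 800 = -0.0475, -11 degrees / 180 = -0.0611.

Emit:
arm_command(
  deltas="0.0025 0 -0.0075 0 -0.0056 0 5; 0.0075 0 -0.02 0 -0.0167 0 5; 0.0125 0 -0.0325 0 -0.0333 0 5; 0.02 0 -0.0475 0 -0.05 0 5; 0.025 0 -0.06 0 -0.0611 0 5",
)

```text
clock: 12.78
tool_pos: [0.5228, 0.1189, 0.1588]
eef_rot: [-0.003, 0.994, 0.029, 0.104]
wrist_force: [-0.3, -0.4, -3.6]
opening: 0.0106
gripper_force: 131.1
```

```bash
python3 -c "
from h import *
tf(); s=arm.state(); print(s['joints'],s['opening'],s['gripper_force']); p,r=pose(); print(r.as_matrix())
b=arm.get_image('scene');cv2.imwrite('pics/s5.png',b);t=arm.get_image('top');cv2.imwrite('pics/t5.png',t)
f=lambda i:cv2.resize(i[165:255,240:340],(500,450),interpolation=2)
w=lambda i:cv2.resize(i[180:310,200:330],(300,300),interpolation=2)
o=np.zeros((450,800,3),'u1'); o[:,:500]=f(b); o[:300,500:]=w(t); cv2.imwrite('pics/c5.png',o)
"
```

```text
12.775 p [0.523 0.119 0.159] F tool [-1.034  0.394  3.43 ] M tool [-0.02  -0.269 -0.06 ]
[ 0.148  0.398 -0.623  2.024  0.511  0.65  -2.316] 0.010601447884067784 131.11724853515625
[[ 0.977  0.058  0.207]
 [ 0.057 -0.998  0.012]
 [ 0.208  0.    -0.978]]
```

View pics/c5.png

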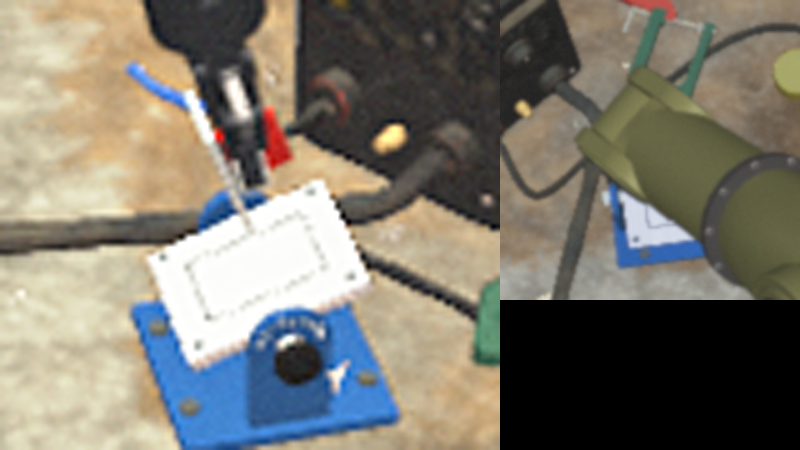

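The plate is seen edge-on from (190,95) to (250,225), with the lug running right to about (290,160): about a quarter turn in the grip. I'll cast those points onto the tool's x-z plane.

```bash
python3 -c "
from h import *
p,r=pose(); M=r.as_matrix(); S=lambda a:(np.array(a,float)+.5)/5-.5+[240,165]
for y,pts in((.030,[(190,95),(200,95),(244,224),(253,222)]),(.006,[(290,160),(270,112),(228,150),(222,132)])):
    c,d=ray('scene',S(pts)); q0=p+M[:,1]*y
    for v in d:
        X=c+v*((q0-c)@M[:,1]/(v@M[:,1])); print(y,(M.T@(X-p))*1000,X)
"
```

```text
0.03 [-28.524  30.    -98.331] [0.477 0.086 0.249]
0.03 [-22.506  30.    -96.026] [0.484 0.087 0.248]
0.03 [-17.025  30.     10.676] [0.511 0.088 0.145]
0.03 [-11.042  30.     11.403] [0.517 0.089 0.146]
0.006 [24.951  6.    -8.962] [0.547 0.114 0.173]
0.006 [ 20.019   6.    -50.157] [0.533 0.114 0.213]
0.006 [-12.411   6.    -31.867] [0.505 0.112 0.188]
0.006 [-13.124   6.    -46.818] [0.502 0.112 0.202]
```

```bash
python3 -c "
from h import *
Rt=tgt_rot(10,18)
delta([.57,-.18,.15],Rt); delta([.57,-.18,.06],Rt)
"
```

```text
d mm [ 26.186 301.346  15.042] rot deg [ 1.726  5.826 -6.481]
d mm [  7.219 301.378 103.02 ] rot deg [ 1.726  5.826 -6.481]
```

Converted, 280 mm / 800 = 0.35, 220 mm / 800 = 0.275, -6.5 degrees / 180 = -0.0361.

Emit:
arm_command(
  deltas="0.0063 0.05 -0.0063 0.0017 0.0056 -0.0072 5; 0.015 0.125 -0.0063 0.0033 0.0128 -0.0144 5; 0.0225 0.2 0 0.0056 0.0194 -0.0222 5; 0.03 0.275 0.01 0.0078 0.0261 -0.0289 5; 0.0325 0.35 0.0188 0.0094 0.0322 -0.0361 5",
)

```text
clock: 13.5
tool_pos: [0.5674, -0.1602, 0.1487]
eef_rot: [-0.013, 0.984, 0.088, 0.155]
wrist_force: [0.7, -0.2, -2.8]
opening: 0.0103
gripper_force: 131.0
```

```bash
python3 -c "
from h import *
tf(); print(arm.state()['joints']); Rt=tgt_rot(10,18)
delta([.57,-.18,.06],Rt); delta([.57,-.18,.025],Rt)
"
```

```text
13.5 p [ 0.567 -0.16   0.149] F tool [-0.226  0.324  2.919] M tool [-0.019 -0.403 -0.033]
[ 0.844  0.501 -0.765  1.978  0.464  0.529 -1.57 ]
d mm [-28.241  19.783  84.114] rot deg [0.062 0.066 0.193]
d mm [-39.019  19.711 117.413] rot deg [0.062 0.066 0.193]
```

Emit:
arm_command(
  deltas="-0.01 0.0125 0.0313 0 0 0 5; -0.02 0.025 0.0625 0 0 0 5; -0.03 0.025 0.0938 0 0 0 5; -0.0375 0.025 0.1125 0 0 0 5; -0.04 0.025 0.1225 0 0 0 5",
)

```text
clock: 14.12
tool_pos: [0.5698, -0.1778, 0.0448]
eef_rot: [-0.013, 0.984, 0.087, 0.154]
wrist_force: [-0.3, -0.7, -2.9]
opening: 0.0103
gripper_force: 131.2
```

Converted, 16 mm / 800 = 0.02, 14 mm / 800 = 0.0175.

Emit:
arm_command(
  deltas="-0.0019 0 0.0063 0 0 0 5; -0.0038 0 0.0113 0 0 0 5; -0.005 0 0.015 0 0 0 5; -0.0056 0 0.0175 0 0 0 5; -0.0063 0 0.02 0 0 0 5",
  grip_force=60,
)

```text
clock: 14.75
tool_pos: [0.5715, -0.1784, 0.0299]
eef_rot: [-0.013, 0.984, 0.087, 0.155]
wrist_force: [0.2, -0.1, -2.2]
opening: 0.0106
gripper_force: 131.2
```

Converted, 8 mm / 800 = 0.01, 6 mm / 800 = 0.0075.

Emit:
arm_command(
  deltas="-0.0008 0 0.0025 0 0 0 5; -0.0015 0 0.005 0 0 0 5; -0.0023 0 0.0075 0 0 0 5; -0.003 0 0.01 0 0 0 5",
)

```text
clock: 15.25
tool_pos: [0.5716, -0.1783, 0.0214]
eef_rot: [-0.013, 0.984, 0.087, 0.155]
wrist_force: [-0.4, -0.3, -3.6]
opening: 0.0104
gripper_force: 131.2
```

```bash
python3 -c "
from h import *
tf(); b=arm.get_image('scene');cv2.imwrite('pics/s6.png',b);t=arm.get_image('top')
K=lambda i:cv2.resize(i,(500,500),interpolation=2)
uv=proj('scene',[.565,-.18,.04])[0]; u,v=uv.astype(int); ut=proj('top',[.565,-.18,.04])[0].astype(int); print(uv,ut)
o=np.zeros((500,800,3),'u1'); o[:,:500]=K(b[v-40:v+40,u-40:u+40]); o[:300,500:]=cv2.resize(t[ut[1]-50:ut[1]+50,ut[0]-50:ut[0]+50],(300,300)); cv2.imwrite('pics/c6.png',o)"
```

```text
15.25 p [ 0.572 -0.178  0.021] F tool [-1.526  0.182  3.24 ] M tool [-0.014 -0.463 -0.011]
[322.637 286.703] [372 247]
```

Converted, 4 mm / 800 = 0.005, 3 mm / 800 = 0.0038.

Emit:
arm_command(
  deltas="-0.0004 0 0.0013 0 0 0 5; -0.0008 0 0.0025 0 0 0 5; -0.0011 0 0.0038 0 0 0 5; -0.0015 0 0.005 0 0 0 5",
)

```text
clock: 15.85
tool_pos: [0.5721, -0.1783, 0.0197]
eef_rot: [-0.012, 0.984, 0.087, 0.156]
wrist_force: [-15.6, 1.5, 37.1]
opening: 0.0107
gripper_force: 137.4
```

Converted, -1.8 mm / 800 = -0.0023, -1 mm / 800 = -0.0013.

Emit:
arm_command(
  deltas="0.0004 0 -0.0013 0 0 0 5; 0.0006 0 -0.0023 0 0 0 10; 0.0006 0 -0.0023 0 0 0 10",
  grip_force=20,
)

```text
clock: 16.23
tool_pos: [0.5718, -0.1783, 0.0201]
eef_rot: [-0.013, 0.984, 0.087, 0.156]
wrist_force: [-4.6, 0.7, 10.2]
opening: 0.0105
gripper_force: 129.0
```

```bash
python3 -c "
from h import *
b=arm.get_image('scene'); cv2.imwrite('pics/s7.png',b); h=cv2.cvtColor(b,cv2.COLOR_BGR2HSV)
m=(((h[...,0]<6)|(h[...,0]>174))&(h[...,1]>150)&(h[...,2]>70)).astype('u1')
uv=proj('scene',[.57,-.18,.04])[0].astype(int); k=np.zeros_like(m); k[uv[1]-40:uv[1]+25,uv[0]-30:uv[0]+30]=1; m&=k
p,r=pose(); M=r.as_matrix(); print(p)
for c in cv2.findContours(m,0,2)[0]:
    if cv2.contourArea(c)<8: continue
    c=c.reshape(-1,2); q=cv2.approxPolyDP(c,1.2,True).reshape(-1,2)
    C,d=ray('scene',q); q0=p+M[:,1]*.006
    X=np.array([C+v*((q0-C)@M[:,1]/(v@M[:,1])) for v in d]); print(np.c_[q,(X-p)@M*1000])
o=cv2.resize(b[uv[1]-40:uv[1]+40,uv[0]-40:uv[0]+40],(560,560),interpolation=2); cv2.imwrite('pics/c7.png',o); print(uv)
"
```

```text
[ 0.572 -0.178  0.02 ]
[[326.    277.     18.942   6.    -58.401]
 [329.    282.     21.884   6.    -32.651]
 [329.    287.     16.341   6.    -12.721]
 [331.    284.     25.35    6.    -20.522]]
[324 286]
```

View pics/c7.png

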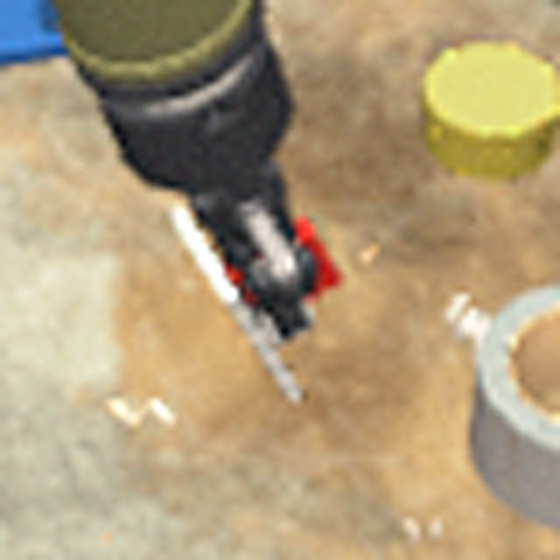

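The plate is seen edge-on from (175,210) to (297,398), its lower edge on the bench and leaning slightly towards its underside. I'll tip the tool 8° more about that edge so the balance is clearly on the underside, then loosen the grip.

Converted, -3 mm / 800 = -0.0038, -2.2 mm / 800 = -0.0028, 8 degrees / 180 = 0.0444.

Emit:
arm_command(
  deltas="-0.0006 0 -0.001 0 0.0111 0 10; -0.0013 0 -0.0019 0 0.0222 0 10; -0.0019 0 -0.0028 0 0.0333 0 10; -0.0025 0 -0.0038 0 0.0444 0 10; -0.0025 0 -0.0038 0 0.0444 0 10",
)

```text
clock: 16.9
tool_pos: [0.5692, -0.1788, 0.0217]
eef_rot: [-0.019, 0.971, 0.086, 0.224]
wrist_force: [0.0, 0.2, -3.3]
opening: 0.0106
gripper_force: 127.8
```

```bash
python3 -c "
from h import *
tf(); s=arm.state(); print(s['joints'],s['wrist_force'],s['opening'],s['gripper_force'])
uv=np.array([324,286]); S=lambda a:(np.array(a,float)+.5)/7-.5+uv-40
p,r=pose(); M=r.as_matrix()
"
```

```text
16.9 p [ 0.569 -0.179  0.022] F tool [-1.388 -0.232  3.04 ] M tool [-0.016 -0.705 -0.035]
[ 0.877  0.733 -0.72   2.185  1.795  0.225 -2.756] [ 0.045  0.239 -3.341] 0.0105996909224789 127.79228925704956
```

Emit:
arm_command(
  deltas="0 0 0 0 0 0 12; 0 0 0 0 0 0 14; 0 0 0 0 0 0 18; 0 0 0 0 0 0 30; 0 0 0 0 0 0 45",
)

```text
clock: 17.52
tool_pos: [0.5689, -0.1786, 0.0216]
eef_rot: [-0.019, 0.971, 0.086, 0.224]
wrist_force: [0.4, -0.1, -0.3]
opening: 0.0448
gripper_force: 0.0
```

```bash
python3 -c "
from h import *
tf(); b=arm.get_image('scene'); cv2.imwrite('pics/s8.png',b); h=cv2.cvtColor(b,cv2.COLOR_BGR2HSV); print(arm.state()['opening'])
m=(((h[...,0]<6)|(h[...,0]>174))&(h[...,1]>150)&(h[...,2]>70)).astype('u1')
w=((h[...,1]<60)&(h[...,2]>150)).astype('u1')
for nm,mm in(('red',m),('white',w)):
    k=np.zeros_like(m); k[255:325,280:345]=1
    for c in cv2.findContours(mm&k,0,2)[0]:
        if cv2.contourArea(c)<25: continue
        q=cv2.approxPolyDP(c,1.2,True).reshape(-1,2); print(nm,cv2.contourArea(c)); print(np.c_[q,onz('scene',q,.006)])
"
```

```text
17.525 p [ 0.569 -0.179  0.022] F tool [0.184 0.124 0.395] M tool [-0.017 -0.423  0.053]
0.044927991526292836
red 118.0
[[315.    288.      0.55   -0.146   0.006]
 [312.    287.      0.542  -0.14    0.006]
 [303.    290.      0.512  -0.147   0.006]
 [303.    299.      0.504  -0.186   0.006]
 [306.    300.      0.512  -0.192   0.006]
 [314.    298.      0.537  -0.188   0.006]]
white 1232.5
[[280.    267.      0.461  -0.028   0.006]
 [280.    324.      0.418  -0.274   0.006]
 [315.    324.      0.517  -0.294   0.006]
 [315.    321.      0.519  -0.282   0.006]
 [313.    324.      0.511  -0.292   0.006]
 [308.    323.      0.498  -0.286   0.006]
 [311.    321.      0.508  -0.28    0.006]
 [302.    316.      0.486  -0.255   0.006]
 [300.    312.      0.484  -0.238   0.006]
 [307.    307.      0.508  -0.222   0.006]
 [324.    303.      0.562  -0.215   0.006]
 [322.    298.      0.561  -0.193   0.006]
 [323.    296.      0.566  -0.185   0.006]
 [322.    297.      0.562  -0.189   0.006]
 [317.    290.      0.554  -0.156   0.006]
 [315.    299.      0.539  -0.193   0.006]
 [304.    302.      0.504  -0.199   0.006]
 [302.    300.      0.5    -0.19    0.006]
 [302.    294.      0.505  -0.164   0.006]
 [298.    293.      0.494  -0.157   0.006]
 [300.    283.      0.509  -0.114   0.006]
 [299.    281.      0.508  -0.105   0.006]
 [296.    281.      0.499  -0.103   0.006]
 [297.    278.      0.505  -0.09    0.006]
 [292.    280.      0.487  -0.096   0.006]
 [288.    278.      0.477  -0.084   0.006]
 [287.    274.      0.477  -0.065   0.006]
 [291.    271.      0.492  -0.054   0.006]
 [289.    272.      0.485  -0.057   0.006]
 [285.    267.      0.477  -0.031   0.006]
 [284.    269.      0.472  -0.04    0.006]]
```

The red lug now shows as an upright block at about (309,294), so the plate is lying flat again. I'll clear the arm and measure it afresh.

Converted, -117 mm / 800 = -0.1463, -99 mm / 800 = -0.1238, -25.5 degrees / 180 = -0.1417.

Emit:
arm_command(
  deltas="0.0113 0 -0.0225 0 -0.0111 0 50; 0.0275 0 -0.0563 0 -0.0444 0 50; 0.0438 0 -0.09 0 -0.0778 0 50; 0.06 0 -0.1238 0 -0.1111 0 50; 0.0713 0 -0.1463 0 -0.1417 0 50",
  grip_force=60,
)

```text
clock: 18.2
tool_pos: [0.5703, -0.1829, 0.1446]
eef_rot: [0.004, 0.996, 0.085, 0.017]
wrist_force: [0.4, -1.7, -1.1]
opening: 0.0498
gripper_force: 0.0
```

Converted, 230 mm / 800 = 0.2875, 210 mm / 800 = 0.2625.

Emit:
arm_command(
  deltas="-0.025 0.0625 0 0 0 0 50; -0.05 0.1313 0 0 0 0 50; -0.075 0.2 0 0 0 0 50; -0.1 0.2625 0 0 0 0 50; -0.1 0.2875 0 0 0 0 50",
)

```text
clock: 18.82
tool_pos: [0.5285, -0.4285, 0.1422]
eef_rot: [0.006, 0.996, 0.082, 0.018]
wrist_force: [-0.6, 0.3, -0.4]
opening: 0.0503
gripper_force: 0.0
```

```bash
python3 -c "
from h import *
tf(); print(arm.state()['joints'])
for n in('scene','top'):
    im=arm.get_image(n); cv2.imwrite(f'pics/{n}9.png',im); h=cv2.cvtColor(im,cv2.COLOR_BGR2HSV)
    red=(((h[...,0]<6)|(h[...,0]>174))&(h[...,1]>180)&(h[...,2]>90)).astype('u1'); white=((h[...,1]<50)&(h[...,2]>190)).astype('u1')
    for nm,m,z in(('red',red,.048),('white',white,.006)):
        k=np.zeros_like(m); u,v=proj(n,[.527,-.185,.02])[0].astype(int); k[v-28:v+28,u-28:u+28]=1
        for c in cv2.findContours(m&k,0,2)[0]:
            if cv2.contourArea(c)<30: continue
            b=cv2.minAreaRect(c); P=onz(n,cv2.boxPoints(b),z)[:,:2]; print(n,nm,cv2.contourArea(c),P.tolist(),P.mean(0),np.linalg.norm(P[1]-P[0]),np.linalg.norm(P[2]-P[1]))
o=np.zeros((400,800,3),'u1')
for i,n in enumerate(('scene','top')):
    im=cv2.imread(f'pics/{n}9.png'); u,v=proj(n,[.527,-.185,.02])[0].astype(int); o[:,400*i:400*i+400]=cv2.resize(im[v-33:v+33,u-33:u+33],(400,400),interpolation=2); print(n,u-33,v-33)
cv2.imwrite('pics/c9.png',o)
"
```

```text
18.825 p [ 0.528 -0.428  0.142] F tool [-0.534 -0.426  0.377] M tool [0.074 0.054 0.031]
[ 1.146  0.797 -0.956  1.491  0.682  1.171 -1.321]
scene red 115.5 [[0.5048249276486703, -0.17815932486232655], [0.5400243378416425, -0.18513755565147072], [0.5277640314460136, -0.23918088682732241], [0.49345426324041647, -0.23234216577734768]] [ 0.517 -0.209] 0.0358844560064616 0.05541657475428703
scene white 43.5 [[0.44538018596181866, -0.25083937239688514], [0.5054761035434939, -0.2629128982509892], [0.5020632029319756, -0.2785448116664311], [0.4424170624326641, -0.26654307613305206]] [ 0.474 -0.265] 0.06129673185850307 0.016000143987226323
scene white 731.5 [[0.46505956441385154, -0.04330445717497766], [0.5875280497445011, -0.06741045554432556], [0.5408069288214057, -0.2658768562120022], [0.42895321776499407, -0.24342183630437342]] [ 0.506 -0.155] 0.1248183842892005 0.2038915773991002
top white 429.5 [[0.5557477049057966, -0.15148708547068887], [0.5683868448974858, -0.20939286905126892], [0.4895175483621097, -0.22157309964976635], [0.47734640273402584, -0.1645020887949368]] [ 0.523 -0.187] 0.05926911195395533 0.07980428530735466
scene 277 261
top 342 228
```

View pics/c9.png

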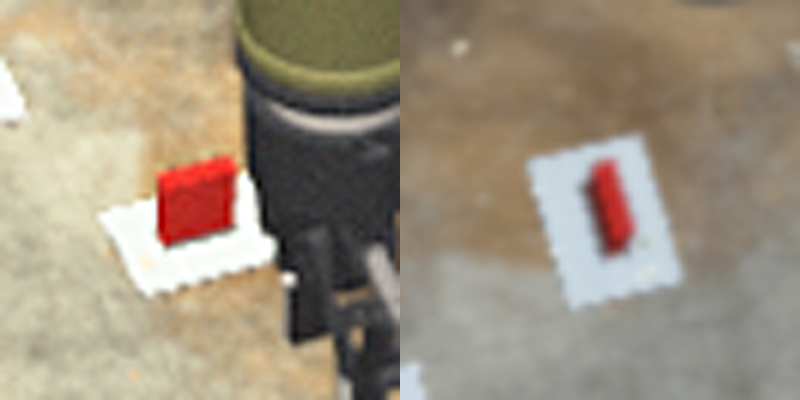

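The plate lies flat with its lug up: the top crop shows corners near (528,160), (640,135), (682,278) and (572,305). The side lengths measure 59.3 x 79.8 mm and the yaw is about 9°. I'll regrasp with the tool tipped back 6° relative to the plate, so the wrist stays away from its limits at the stage.

```bash
cat >> h.py <<'E'
def tgt(C,yaw,plate_slope,off=-6,ctool=None):
    "TCP pose that puts plate underside centre at C; tool pitch = plate pitch + off"
    Rt=tgt_rot(yaw,plate_slope+off); l=-tgt_rot(yaw,plate_slope).as_matrix()[:,2]
    if ctool is None: p=C+.034*l+.019*Rt.as_matrix()[:,2]
    else: p=C-Rt.apply(ctool)
    return p,Rt
E
python3 -c "
from h import *
s=np.array([(100,217),(150,297)])/6.06+[277-.4,261-.4]; q=onz('scene',s,.006); print(q, 'top', [.4773,-.1645],[.4895,-.2216])
C=np.array([.5222,-.1875,0])
for h in(.1,.0): p,Rt=tgt(C,9.1,0); p[2]+=h; print(p); delta(p,Rt)
"
```

```text
[[ 0.477 -0.169  0.006]
 [ 0.49  -0.229  0.006]] top [0.4773, -0.1645] [0.4895, -0.2216]
[ 0.52  -0.188  0.115]
d mm [  28.584 -237.519   24.822] rot deg [ 0.848 -8.051  0.323]
[ 0.52  -0.188  0.015]
d mm [  25.01  -238.977  124.747] rot deg [ 0.848 -8.051  0.323]
```

Converted, -238 mm / 800 = -0.2975, -205 mm / 800 = -0.2563, -8 degrees / 180 = -0.0444.

Emit:
arm_command(
  deltas="0.0063 -0.0563 0.0063 0 -0.0111 0 50; 0.015 -0.1188 0.01 0.0017 -0.0222 0.0006 50; 0.0225 -0.1875 0.0125 0.0028 -0.0333 0.0011 50; 0.03 -0.2563 0.0125 0.0044 -0.0444 0.0017 50; 0.0363 -0.2975 0.0188 0.0044 -0.0444 0.0017 50",
)

```text
clock: 19.55
tool_pos: [0.5203, -0.1787, 0.1266]
eef_rot: [0.004, 0.995, 0.085, -0.051]
wrist_force: [0.3, 0.7, 0.2]
opening: 0.0501
gripper_force: 0.0
```

```bash
python3 -c "
from h import *
tf(); p,Rt=tgt(np.array([.5226,-.188,0]),9.1,0); delta(p,Rt)"
```

```text
19.55 p [ 0.52  -0.179  0.127] F tool [ 0.389 -0.672 -0.2  ] M tool [-0.024  0.134  0.015]
d mm [ 10.098   9.539 111.044] rot deg [ 0.047 -0.134  0.638]
```

Converted, 85 mm / 800 = 0.1063, 9.5 mm / 800 = 0.0119, 0.6 degrees / 180 = 0.0033.

Emit:
arm_command(
  deltas="0.005 0.0063 0.0313 0 0 0.0017 50; 0.01 0.0119 0.0625 0 0 0.0033 50; 0.01 0.0119 0.0938 0 0 0.0033 50; 0.0113 0.0119 0.1063 0 0 0.0033 50; 0.0113 0.0119 0.1063 0 0 0.0033 50",
)

```text
clock: 20.18
tool_pos: [0.5218, -0.1925, 0.0404]
eef_rot: [0.005, 0.996, 0.077, -0.052]
wrist_force: [-0.5, 0.2, 0.3]
opening: 0.0502
gripper_force: 0.0
```

```bash
python3 -c "
from h import *
tf(); p,Rt=tgt(np.array([.5226,-.188,0]),9.1,0); delta(p,Rt)
arm.get_image('top'); arm.get_image('top'); delta(p,Rt)"
```

```text
20.175 p [ 0.522 -0.192  0.04 ] F tool [-0.52  -0.237 -0.216] M tool [ 0.033  0.133 -0.019]
d mm [ 2.169 -4.318 25.228] rot deg [ 0.039 -0.059 -0.218]
d mm [ 1.556 -4.957 26.163] rot deg [ 0.087 -0.153 -0.267]
```

Converted, 26 mm / 800 = 0.0325, 1.6 mm / 800 = 0.002, -0.2 degrees / 180 = -0.0011.

Emit:
arm_command(
  deltas="0.0013 -0.0038 0.01 0 0 -0.0011 50; 0.002 -0.0063 0.02 0 0 -0.0011 50; 0.002 -0.0063 0.0288 0 0 -0.0011 50; 0.002 -0.0063 0.0325 0 0 -0.0011 50; 0.002 -0.0063 0.0325 0 0 -0.0011 50",
)

```text
clock: 20.9
tool_pos: [0.5199, -0.1889, 0.0141]
eef_rot: [0.005, 0.996, 0.078, -0.052]
wrist_force: [0.7, -0.2, 1.5]
opening: 0.0502
gripper_force: 0.0
```

```bash
python3 -c "
from h import *
tf(); p,Rt=tgt(np.array([.5226,-.188,0]),9.1,0)
arm.get_image('top'); arm.get_image('top'); tf(); delta(p,Rt)"
```

```text
20.9 p [ 0.52  -0.189  0.014] F tool [ 0.534  0.287 -1.611] M tool [-0.016  0.091  0.001]
21.0 p [ 0.52  -0.189  0.014] F tool [-0.035  0.365 -0.311] M tool [ 0.005  0.066 -0.004]
d mm [ 0.46  -0.497 -0.688] rot deg [ 0.074 -0.093 -0.112]
```

Converted, -2 mm / 800 = -0.0025, -0.5 mm / 800 = -0.0006, -0.1 degrees / 180 = -0.0006.

Emit:
arm_command(
  deltas="0.0006 -0.0006 -0.0025 0 0 -0.0006 50; 0.0006 -0.0006 -0.0025 0 0 -0.0006 20; 0.0006 -0.0006 -0.0025 0 0 -0.0006 5; 0.0006 -0.0006 -0.0025 0 0 -0.0006 5; 0.0006 -0.0006 -0.0025 0 0 -0.0006 5",
  grip_force=110,
)

```text
clock: 21.62
tool_pos: [0.5208, -0.1882, 0.0167]
eef_rot: [0.005, 0.996, 0.079, -0.051]
wrist_force: [-0.5, -0.2, 6.1]
opening: 0.0106
gripper_force: 107.9
```

```bash
python3 -c "
from h import *
tf()
for i in range(4): arm.get_image('top')
tf(); p,r=pose(); print(p,arm.state()['gripper_force'],arm.state()['opening'])
C=np.array([.5226,-.188,0]); ct=r.inv().apply(C-p); 
from math import degrees
M=r.as_matrix(); print('ctool',ct*1000,'yaw',np.degrees(np.arctan2(M[1,0],M[0,0])),'slope',np.degrees(np.arcsin(M[2,0])),'roll',np.degrees(np.arcsin(M[2,1])))"
```

```text
21.625 p [ 0.521 -0.188  0.017] F tool [-1.171  0.118 -6.055] M tool [ 0.14  -0.191 -0.036]
21.825 p [ 0.521 -0.188  0.017] F tool [-0.708  0.276 -4.692] M tool [ 0.188 -0.219 -0.004]
[ 0.521 -0.188  0.017] 107.86865472793579 0.01070201936808707
ctool [ 3.488  0.098 16.397] yaw 9.097026555541518 slope -5.899795901772378 roll 0.08663527745478192
```

Converted, -135 mm / 800 = -0.1688, -110 mm / 800 = -0.1375.

Emit:
arm_command(
  deltas="0 0 -0.0063 0 0 0 5; 0 0 -0.0375 0 0 0 5; -0.0063 0 -0.0875 0 0 0 5; -0.0125 0 -0.1375 0 0 0 5; -0.015 0 -0.1688 0 0 0 5",
)

```text
clock: 22.45
tool_pos: [0.5228, -0.1877, 0.1535]
eef_rot: [0.005, 0.996, 0.079, -0.051]
wrist_force: [-0.4, -0.3, -3.4]
opening: 0.0106
gripper_force: 107.4
```

```bash
cat >> h.py <<'E'
CT=np.array([.0035,0,.0164])
def gst(gap,b=19.5,yaw=3.3,dx=0,dy=0):
    N=tgt_rot(yaw,b).as_matrix(); p,Rt=tgt(FC-N[:,2]*gap+N[:,0]*dx+N[:,1]*dy,yaw,b,-5.9,CT); delta(p,Rt)
E
python3 -c "
from h import *
for i in range(3): arm.get_image('top')
tf(); gst(.04); print(arm.state()['gripper_force'])"
```

```text
22.6 p [ 0.523 -0.188  0.152] F tool [0.824 0.52  3.101] M tool [-0.028  0.109 -0.009]
d mm [  32.402 -305.081    7.371] rot deg [-0.264 19.407  5.807]
107.43603587150574
```

Converted, -265 mm / 800 = -0.3313, -215 mm / 800 = -0.2688, 16.2 degrees / 180 = 0.09.

Emit:
arm_command(
  deltas="0.0075 -0.0625 -0.0188 0 0.0178 0.0056 5; 0.015 -0.1313 -0.0225 0 0.0356 0.0111 5; 0.0225 -0.2 -0.0225 -0.0006 0.0539 0.0167 5; 0.03 -0.2688 -0.0188 -0.0011 0.0722 0.0222 5; 0.0363 -0.3313 -0.01 -0.0011 0.09 0.0278 5",
)

```text
clock: 23.22
tool_pos: [0.5088, 0.0801, 0.155]
eef_rot: [-0.003, 0.995, 0.036, 0.09]
wrist_force: [1.2, 0.4, -2.6]
opening: 0.0104
gripper_force: 107.6
```

```bash
python3 -c "
from h import *
tf(); gst(.025)
for i in range(3): arm.get_image('scene')
tf(); gst(.025); print(arm.state()['joints'])"
```

```text
23.225 p [0.509 0.08  0.155] F tool [ 0.762 -0.332  2.788] M tool [-0.048 -0.273 -0.015]
d mm [ -0.259 -38.283  28.575] rot deg [-0.159  3.314  0.776]
23.375 p [0.508 0.082 0.155] F tool [-1.224  0.193  3.51 ] M tool [-0.026 -0.265  0.04 ]
d mm [  0.999 -36.651  28.907] rot deg [-0.182  3.433  1.209]
[ 0.43   0.456 -0.932  2.051  0.654  0.738 -2.388]
```

Converted, -36.5 mm / 800 = -0.0456, -30 mm / 800 = -0.0375, 1.2 degrees / 180 = 0.0067.

Emit:
arm_command(
  deltas="0.0006 -0.0188 0.0075 0 0.0083 0.0033 5; 0.0013 -0.0375 0.015 -0.0011 0.0189 0.0067 5; 0.0013 -0.0456 0.0238 -0.0011 0.0189 0.0067 5; 0.0013 -0.0456 0.0288 -0.0011 0.0189 0.0067 5; 0.0013 -0.0456 0.0288 -0.0011 0.0189 0.0067 5",
)

```text
clock: 24.0
tool_pos: [0.5125, 0.1142, 0.1332]
eef_rot: [-0.002, 0.993, 0.025, 0.118]
wrist_force: [0.4, 0.5, -2.5]
opening: 0.0107
gripper_force: 108.0
```

```bash
cat > lug.py <<'E'
from h import *
# corners of lug in scene, visible red pieces, cast onto lug's near face y=+6mm, given in the plate frame of the commanded pose
def lug(b=19.5,show=True):
    im=arm.get_image('scene'); h=cv2.cvtColor(im,cv2.COLOR_BGR2HSV); p,r=pose()
    u,v=proj('scene',p)[0].astype(int); m=(((h[...,0]<7)|(h[...,0]>173))&(h[...,1]>150)&(h[...,2]>60)).astype('u1'); k=np.zeros_like(m); k[v-25:v+20,u-25:u+25]=1
    C=p+r.apply(CT); a=np.radians(5.9); N=r.as_matrix()@R.from_rotvec([0,a,0]).as_matrix()
    ys,xs=np.nonzero(m&k); q=np.c_[xs,ys]; c,d=ray('scene',q); q0=C+N[:,1]*.006
    X=np.array([(c+w*((q0-c)@N[:,1]/(w@N[:,1]))-C)@N for w in d])*1000
    s=(X[:,2]<-12)&(X[:,2]>-36); x=X[s,0]
    print('lug x range (nominal -20..20):',x.min(),x.max(),'z',X[:,2].min(),X[:,2].max(),len(x),'plate slope',np.degrees(np.arcsin(N[2,0])))
E
python3 -c "
from lug import *
arm.get_image('scene'); tf(); gst(.0); lug(); tf(); print(arm.state()['joints'])
"
```

```text
24.05 p [0.513 0.114 0.134] F tool [-0.399 -0.834  3.82 ] M tool [ 0.003 -0.402  0.019]
d mm [-0.456 -4.379 30.971] rot deg [ 0.157 -0.034 -0.445]
lug x range (nominal -20..20): -19.545804347677784 16.125635069615505 z -54.42024501783273 -8.830477639311225 22 plate slope 19.564699999723686
24.1 p [0.513 0.115 0.134] F tool [-1.065  0.075  2.375] M tool [ 0.014 -0.39  -0.001]
[ 0.281  0.46  -0.832  2.107  0.784  0.63  -2.608]
```

Converted, 22 mm / 800 = 0.0275, -4.4 mm / 800 = -0.0055, -0.4 degrees / 180 = -0.0022.

Emit:
arm_command(
  deltas="0 -0.0025 0.0075 0 0 -0.0011 5; 0.0003 -0.0055 0.015 0.0006 0 -0.0022 5; 0.0003 -0.0055 0.0225 0.0006 0 -0.0022 5; 0.0003 -0.0055 0.0275 0.0006 0 -0.0022 5; 0.0003 -0.0055 0.0275 0.0006 0 -0.0022 5",
)

```text
clock: 24.72
tool_pos: [0.5175, 0.12, 0.1122]
eef_rot: [-0.003, 0.992, 0.029, 0.119]
wrist_force: [-0.5, 0.4, -2.7]
opening: 0.0105
gripper_force: 108.0
```

```bash
sed -i 's/^CT=.*/CT=np.array([.0028,0,.0164])/' h.py; python3 -c "
from lug import *
arm.get_image('scene'); tf(); gst(.0); lug(); tf(); gst(.0); print(arm.state()['joints'])
"
```

```text
24.775 p [0.518 0.12  0.112] F tool [-0.229 -0.668  2.601] M tool [-0.021 -0.423 -0.003]
d mm [0.106 1.067 9.284] rot deg [ 0.023 -0.084  0.028]
lug x range (nominal -20..20): -17.850788542677947 16.52795375395879 z -52.362362407373695 -7.7488998639206565 18 plate slope 19.600361073255016
24.825 p [0.518 0.12  0.113] F tool [-0.926 -0.095  2.871] M tool [-0.035 -0.402  0.039]
d mm [0.004 1.115 9.426] rot deg [ 0.019 -0.1    0.025]
[ 0.232  0.495 -0.786  2.119  0.85   0.593 -2.668]
```

Converted, 6.5 mm / 800 = 0.0081, 5.5 mm / 800 = 0.0069.

Emit:
arm_command(
  deltas="0 0.0013 0.0025 0 0 0 5; 0 0.0013 0.005 0 0 0 5; 0 0.0013 0.0069 0 0 0 5; 0 0.0013 0.0081 0 0 0 5; 0 0.0013 0.0081 0 0 0 5",
)

```text
clock: 25.45
tool_pos: [0.5192, 0.1191, 0.1062]
eef_rot: [-0.003, 0.992, 0.029, 0.119]
wrist_force: [0.5, 0.0, -2.0]
opening: 0.0106
gripper_force: 108.0
```

Converted, 1.5 mm / 800 = 0.0019, 1.2 mm / 800 = 0.0015.

Emit:
arm_command(
  deltas="0 0 0.0005 0 0 0 5; 0 0 0.001 0 0 0 5; 0 0 0.0015 0 0 0 5; 0 0 0.0019 0 0 0 5; 0 0 0.0019 0 0 0 5",
)

```text
clock: 26.08
tool_pos: [0.5196, 0.1191, 0.1048]
eef_rot: [-0.003, 0.992, 0.029, 0.119]
wrist_force: [-0.2, 0.9, -2.7]
opening: 0.0099
gripper_force: 108.0
```

```bash
python3 -c "
from lug import *
tf(); gst(0); arm.get_image('scene'); tf(); print(arm.state()['joints'])
"
```

```text
26.075 p [0.52  0.119 0.105] F tool [-0.816 -0.891  2.609] M tool [-0.007 -0.389 -0.021]
d mm [0.007 0.04  1.385] rot deg [ 0.022 -0.099  0.019]
26.125 p [0.52  0.119 0.105] F tool [0.23  0.481 2.482] M tool [ 0.017 -0.39  -0.05 ]
[ 0.221  0.507 -0.768  2.125  0.874  0.579 -2.688]
```

Converted, 0.9 mm / 800 = 0.0011, 0.6 mm / 800 = 0.0008.

Emit:
arm_command(
  deltas="0 0 0.0004 0 0 0 5; 0 0 0.0008 0 0 0 5; 0 0 0.0011 0 0 0 5; 0 0 0.0011 0 0 0 5",
)

```text
clock: 26.62
tool_pos: [0.5198, 0.1191, 0.1039]
eef_rot: [-0.003, 0.992, 0.029, 0.119]
wrist_force: [0.2, -0.5, -3.3]
opening: 0.0102
gripper_force: 108.0
```

```bash
python3 -c "
from lug import *
tf(); gst(0); arm.get_image('scene'); tf()
"
```

```text
26.625 p [0.52  0.119 0.104] F tool [-0.608  0.509  3.209] M tool [ 0.02  -0.376 -0.026]
d mm [0.023 0.007 0.473] rot deg [ 0.024 -0.098  0.018]
26.675 p [0.52  0.119 0.104] F tool [-0.184  0.169  2.57 ] M tool [ 0.013 -0.386  0.002]
```

Converted, 0.6 mm / 800 = 0.0008, 0.4 mm / 800 = 0.0005.

Emit:
arm_command(
  deltas="0 0 0.0003 0 0 0 5; 0 0 0.0005 0 0 0 5; 0 0 0.0008 0 0 0 5; 0 0 0.0008 0 0 0 5",
)

```text
clock: 27.18
tool_pos: [0.5199, 0.1191, 0.1038]
eef_rot: [-0.003, 0.992, 0.029, 0.119]
wrist_force: [-3.4, -1.9, 5.4]
opening: 0.0099
gripper_force: 109.6
```

```bash
python3 -c "
from lug import *
tf(); gst(0); arm.get_image('scene'); tf()
"
```

```text
27.175 p [0.52  0.119 0.104] F tool [-2.12   1.705 -6.092] M tool [-0.087 -0.765 -0.01 ]
d mm [ 0.012 -0.01   0.282] rot deg [ 0.046 -0.125  0.023]
27.225 p [0.52  0.119 0.104] F tool [-2.307  0.857 -6.737] M tool [-0.123 -0.752  0.016]
```

Converted, -0.15 mm / 800 = -0.0002, -0.1 mm / 800 = -0.0001, 0.6 degrees / 180 = 0.0033.

Emit:
arm_command(
  deltas="-0.0001 0 0 0 0.0017 0 5; -0.0002 0 0 0 0.0033 0 5; -0.0002 0 0 0 0.0033 0 5",
)

```text
clock: 27.6
tool_pos: [0.5198, 0.1191, 0.1039]
eef_rot: [-0.003, 0.992, 0.029, 0.125]
wrist_force: [-3.0, -1.8, 7.0]
opening: 0.0106
gripper_force: 109.6
```

```bash
python3 -c "
from lug import *
tf(); gst(0); arm.get_image('scene'); tf()
"
```

```text
27.6 p [0.52  0.119 0.104] F tool [-1.26   1.636 -7.595] M tool [-0.223 -1.045  0.024]
d mm [-0.014  0.008  0.449] rot deg [ 0.053 -0.753  0.027]
27.65 p [0.52  0.119 0.104] F tool [-2.259  1.041 -8.403] M tool [-0.196 -0.984  0.006]
```

Converted, 0.3 mm / 800 = 0.0004, 0.2 mm / 800 = 0.0003, -1.2 degrees / 180 = -0.0067.

Emit:
arm_command(
  deltas="0.0001 0 0 0 -0.0028 0 5; 0.0003 0 0 0 -0.005 0 5; 0.0004 0 0 0 -0.0067 0 5; 0.0004 0 0 0 -0.0067 0 5",
)

```text
clock: 28.15
tool_pos: [0.5198, 0.1191, 0.1039]
eef_rot: [-0.003, 0.993, 0.029, 0.114]
wrist_force: [-8.1, -2.7, 10.9]
opening: 0.0106
gripper_force: 110.5
```

```bash
python3 -c "
from lug import *
tf(); gst(0); arm.get_image('scene'); tf()
"
```

```text
28.15 p [0.52  0.119 0.104] F tool [ -5.58    2.187 -12.517] M tool [-0.235 -0.824  0.004]
d mm [0.028 0.025 0.461] rot deg [0.055 0.497 0.031]
28.2 p [0.52  0.119 0.104] F tool [ -4.592   2.74  -11.854] M tool [-0.256 -0.786 -0.007]
```

Converted, -1.2 mm / 800 = -0.0015, -0.8 mm / 800 = -0.001, 0.58 degrees / 180 = 0.0032.

Emit:
arm_command(
  deltas="-0.0001 0 -0.001 0 0.0017 0 5; -0.0002 0 -0.0015 0 0.0032 0 5; -0.0002 0 -0.0015 0 0.0032 0 5; -0.0002 0 -0.001 0 0.0032 0 5; -0.0002 0 -0.0006 0 0.0032 0 5",
)

```text
clock: 28.82
tool_pos: [0.5198, 0.1191, 0.1038]
eef_rot: [-0.003, 0.992, 0.029, 0.119]
wrist_force: [-1.4, -1.0, 1.4]
opening: 0.0107
gripper_force: 108.4
```

```bash
cat > prof.py <<'E'
from lug import *
tf(); gst(0)
rs=np.load('rect_scene.npy'); old=cv2.cvtColor(cv2.imread('pics/scene0.png'),6).astype('f4')
new=np.mean([cv2.cvtColor(arm.get_image('scene'),6).astype('f4') for _ in range(4)],axis=0)
H=cv2.getPerspectiveTransform(np.array([(42.5,32.5),(42.5,-32.5),(-42.5,-32.5),(-42.5,32.5)],'f4'),rs.astype('f4'))
def samp(im,P):
    q=cv2.perspectiveTransform(np.array(P,'f4').reshape(-1,1,2),H).reshape(1,-1,2); return cv2.remap(im,q[...,0].copy(),q[...,1].copy(),1)[0]
for nm,rng,f in(('front x',np.arange(-58,-27,1.5),lambda s:[(s,y) for y in np.linspace(-26,10,25)]),('right y',np.arange(-48,-17,1.5),lambda s:[(x,s) for x in np.linspace(-36,10,25)]),('back x',np.arange(30,56,1.5),lambda s:[(s,y) for y in np.linspace(-26,5,25)]),('left y',np.arange(24,50,1.5),lambda s:[(x,s) for x in np.linspace(-36,-24,12)])):
    print(nm); print(np.array([(s,samp(old,f(s)).mean(),samp(new,f(s)).mean()) for s in rng]).round(1).tolist())
N=tgt_rot(3.3,19.6).as_matrix(); a=proj('scene',[FC,FC-N[:,2]*.006,FC+N[:,0]*.01,FC-N[:,1]*.01])
d=a[1]-a[0]; J=np.c_[(a[2]-a[0])/10,(a[3]-a[0])/10]; print('6mm height looks like face shift mm (x,y):',np.linalg.solve(J,d))
lug(); tf()
E
python3 prof.py
```

```text
28.825 p [0.52  0.119 0.104] F tool [-1.058  0.926 -1.707] M tool [-0.044 -0.503  0.035]
d mm [0.015 0.01  0.329] rot deg [ 0.022 -0.073  0.016]
front x
[[-58.0, 254.4, 254.3], [-56.5, 253.5, 253.4], [-55.0, 252.8, 252.8], [-53.5, 252.4, 252.6], [-52.0, 252.6, 252.8], [-50.5, 253.1, 253.3], [-49.0, 253.7, 254.0], [-47.5, 252.7, 253.3], [-46.0, 248.5, 249.3], [-44.5, 236.8, 236.6], [-43.0, 225.1, 222.4], [-41.5, 228.8, 224.9], [-40.0, 242.6, 239.5], [-38.5, 252.1, 249.1], [-37.0, 254.1, 249.2], [-35.5, 253.5, 246.9], [-34.0, 252.6, 246.1], [-32.5, 252.2, 246.2], [-31.0, 252.3, 247.2], [-29.5, 252.3, 246.9], [-28.0, 252.4, 246.4]]
right y
[[-48.0, 247.0, 247.4], [-46.5, 251.3, 251.5], [-45.0, 253.4, 253.5], [-43.5, 254.0, 254.2], [-42.0, 254.0, 254.3], [-40.5, 253.5, 254.1], [-39.0, 252.4, 253.6], [-37.5, 250.7, 252.4], [-36.0, 248.2, 249.3], [-34.5, 245.1, 243.5], [-33.0, 242.1, 234.6], [-31.5, 240.6, 223.5], [-30.0, 242.1, 214.4], [-28.5, 245.7, 210.8], [-27.0, 249.7, 213.3], [-25.5, 252.5, 219.8], [-24.0, 253.7, 227.5], [-22.5, 253.8, 234.9], [-21.0, 253.5, 242.2], [-19.5, 253.2, 24
[... 428 characters left out ...]
.9]]
left y
[[24.0, 252.7, 251.4], [25.5, 252.1, 251.6], [27.0, 251.0, 251.7], [28.5, 249.6, 251.7], [30.0, 247.4, 251.5], [31.5, 245.0, 251.6], [33.0, 242.8, 252.0], [34.5, 242.6, 252.5], [36.0, 244.9, 252.7], [37.5, 248.3, 252.9], [39.0, 251.3, 253.0], [40.5, 252.6, 253.0], [42.0, 252.9, 253.1], [43.5, 253.0, 253.4], [45.0, 253.5, 253.4], [46.5, 254.0, 254.0], [48.0, 254.5, 254.7], [49.5, 254.9, 254.9]]
6mm height looks like face shift mm (x,y): [-0.106  7.588]
lug x range (nominal -20..20): -18.139525673105297 16.055378840184147 z -56.36063666253824 -7.732648768772435 18 plate slope 19.583385425164963
29.075 p [0.52  0.119 0.104] F tool [-1.764  0.131  2.488] M tool [ 0.028 -0.399 -0.022]
```

The rectangle's front and back lines both still show at x = ±42.5 mm, with the plate's shading starting symmetrically inside them. Sideways the plate sits about 0.8 mm towards -y, so I'll nudge it 0.5 mm and press.

Converted, 0.55 mm / 800 = 0.0007, 0.45 mm / 800 = 0.0006.

Emit:
arm_command(
  deltas="0 -0.0006 -0.0004 0 0 0 5; 0 -0.0006 0 0 0 0 5; 0 -0.0006 0.0004 0 0 0 5; 0 -0.0006 0.0006 0 0 0 5; 0 -0.0006 0.0007 0 0 0 5",
)

```text
clock: 29.7
tool_pos: [0.5198, 0.1197, 0.1038]
eef_rot: [-0.003, 0.992, 0.029, 0.119]
wrist_force: [-5.3, -1.3, 7.3]
opening: 0.0106
gripper_force: 109.7
```

Emit:
arm_command(
  deltas="0 0 0 0 0 0 5; 0 0 0 0 0 0 5; 0 0 0 0 0 0 5",
)

```text
clock: 30.08
tool_pos: [0.5199, 0.1197, 0.1038]
eef_rot: [-0.003, 0.992, 0.029, 0.119]
wrist_force: [-4.0, -1.3, 6.4]
opening: 0.0105
gripper_force: 109.6
```

```bash
python3 prof.py | grep -v "\[\["; python3 -c "
from h import *
tf(); print(arm.state()['joints'],arm.state()['wrist_force'])"
```

```text
30.075 p [0.52  0.12  0.104] F tool [-2.426  1.024 -7.202] M tool [-0.084 -0.819 -0.06 ]
d mm [-0.033  0.581  0.299] rot deg [ 0.039 -0.113  0.027]
front x
right y
back x
left y
6mm height looks like face shift mm (x,y): [-0.106  7.588]
lug x range (nominal -20..20): -18.1242110656149 16.079919868983634 z -54.366806324322454 -9.07725326019739 17 plate slope 19.612912727922524
30.325 p [0.52  0.12  0.104] F tool [-2.203  1.093 -7.648] M tool [-0.072 -0.769 -0.018]
30.325 p [0.52  0.12  0.104] F tool [-2.203  1.093 -7.648] M tool [-0.072 -0.769 -0.018]
[ 0.217  0.509 -0.765  2.125  0.878  0.577 -2.692] [-3.883 -1.315  6.908]
```

```bash
python3 -c "
from plant import arm
print(arm.close_job())"
```

```text
the job is handed in; nothing more can be done
None
```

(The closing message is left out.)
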